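Load the autosampler carousel from the bench rack, keeping the order

ROBOT

A 7-joint arm with a two-finger parallel gripper is mounted at the origin on the work surface. World frame = base frame: x ahead of the robot, y to its left, z up, the work surface at z = 0. Lengths are in m, angles in rad, forces in N, time in s.
With the tool pointing down it reaches from about 0.4 to 0.85 m from the base axis. Payload 10.4 kg.
Tool frame: the origin (TCP) lies at the very end of the fingers, on their centre line; the grasp point (between the pads) lies 19 mm behind it; z points along the fingers, y is the direction in which the jaws open and shut (so a half turn about z gives the same grasp; the last joint's range is limited). The gripper opens to 87 mm and grips with 3 to 60 N. Pads are 19 mm wide; open, the fingers measure 117 mm over their backs; the gripper's body (75 mm by 190 mm) begins 51 mm behind the grasp point.
Start: joints at [1.323, 0.332, -0.065, 1.46, 0.022, 1.35, -0.088], TCP at [0.139, -0.609, 0.192] pointing down, gripper open.
Joint ranges: [-2.6, 2.6], [-0.5, 2.12], [-1.47, 1.34], [0.16, 2.42], [-1.27, 4.41], [0.06, 2.06], [-2.6, 2.6]. Speed limits (rad/s): [2.22, 2.22, 2.79, 2.79, 3.14, 3.14, 3.14].

INTERFACE

Orientations are given as a unit quaternion [x, y, z, w].
In Python, from bench import read_state, imaging, r gives the robot as it stands. The module is installed in compiled form; this text tells all that it offers.
- The arm moves only by the tool move_arm, never from a script. Its argument "series" is a list of rows, each a list of 4 numbers: the shift along the tool's x, y, z in m, then the turn about the tool's z in rad. In form: [[x, y, z, roll], ...]. A call has 1 to 20 rows; each row is the pose to reach, as a shift and turn from the pose commanded when the call began, along the tool's axes at that moment; what a row does not reach only later rows make up. A row lasts 1/10 s, in which the tool goes at most 50 mm and 8.59 degrees, less where a joint would pass 70% of its speed; a pose out of reach is approached as far as the arm can. A call with a gripper value outside its range is refused whole. "claw" is the gripper's target within -1 to 1 (fully open at 1, half-way at 0, shut at -1), set as the call begins (left out, the last holds). The fingers move at their own pace and stop on an object; "newtons" is the grip in N (left out, the last holds). Time passes only in rows, so rows that repeat a pose let the fingers close. It gives the time, the measured TCP pose, the force and the opening at its end, in the units of the state.
- read_state(): the state, without advancing time (a new reading comes with each control period).
- imaging.camera(name): name is "side" or "top" or "wrist"; returns (picture, depth): 384x512x3 uint8, red, green, blue; 384x512 float32, m along the optical axis (not along the pixel's ray), 0 where there is no reading.
- imaging.get_calibration(name): a dict with "camera_matrix" (3x3 intrinsics, pixels), "R" (3x3) and "t" (3): a world point X has camera coordinates R X + t. Camera axes: x right, y down, z forward; pixel columns grow to the right and rows downward; lengths in m; the calibration is good to about 2 mm. A picture is of the moment at which its call begins: read the wrist's pose just before it. get_calibration takes no time and is no camera call; for the wrist camera it gives the pose at the moment of the call.
- r.close_job(): hands the job in, once; it reports no verdict.
The state is a dict: "time": time; "joint_positions": joint angles; "joint_vel": joint speeds; "joint_torque": joint torques, N m; "ee_pos": TCP position; "eef_rot": TCP orientation; "ft_force": force on the tool from outside, world axes, zero at the start; "torque": the same for the moment, N m; "width": finger opening in m.
Only numpy, scipy, OpenCV 4.12 (cv2) and the standard library are available. Lean on these libraries where they do the work, as an engineer would, in place of code of your own. Each camera call takes 0.05 s, during which the arm holds its last target.

TASK

Move the four vials from the bench rack into the autosampler carousel, keeping their order: the vial nearest the black-barred end of the rack goes into the first cup clockwise (seen from above) from the carousel's steel index pin (on the white strip), its neighbour into the next cup clockwise, and so on through the fourth. Never tip a vial over; at the end each must stand upright at the bottom of its cup.

Things in the scene. Friction and masses are not known exactly. Their poses are not given: they have to be found in the camera images.
- rack: Fixed aluminium bar 72 x 250 x 12 mm (x, y, z) lying on the bench at any yaw; origin at the centre of its underside, z up. Four steel wells stand on it in a row along y at y +82.5, +27.5, -27.5, -82.5 mm. A black bar across it (66 mm long, 12 wide, 12 high, at y +117) marks its first end.
- well_tall: The steel well, fixed on the rack, in which the tall vial stands at the start (the wells look alike and are placed in a different sequence each time): round cup 42 mm outside, 34 mm inside, 22 mm high, floor 4 mm thick. Origin at the centre of its underside, 12 mm above the bench.
- well_short: The steel well, fixed on the rack, in which the short vial stands at the start (the wells look alike and are placed in a different sequence each time): round cup 42 mm outside, 34 mm inside, 22 mm high, floor 4 mm thick. Origin at the centre of its underside, 12 mm above the bench.
- well_wide: The steel well, fixed on the rack, in which the wide vial stands at the start (the wells look alike and are placed in a different sequence each time): round cup 42 mm outside, 34 mm inside, 22 mm high, floor 4 mm thick. Origin at the centre of its underside, 12 mm above the bench.
- well_slim: The steel well, fixed on the rack, in which the slim vial stands at the start (the wells look alike and are placed in a different sequence each time): round cup 42 mm outside, 34 mm inside, 22 mm high, floor 4 mm thick. Origin at the centre of its underside, 12 mm above the bench.
- vial_tall: The tall vial: amber glass with a black screw cap, loose and upright, 24 mm in diameter (glass and cap alike), 84 mm high with its cap. The cap is the top 16 mm, with a narrower neck 8 mm high below it. Origin at the centre of its bottom, z up; round, so its yaw means nothing. Stands on the floor of its well, its bottom 16 mm above the bench. Weighs 14 to 56 g.
- vial_short: The short vial: amber glass with a black screw cap, loose and upright, 24 mm in diameter (glass and cap alike), 60 mm high with its cap. The cap is the top 16 mm, with a narrower neck 8 mm high below it. Origin at the centre of its bottom, z up; round, so its yaw means nothing. Stands on the floor of its well, its bottom 16 mm above the bench. Weighs 14 to 56 g.
- vial_wide: The wide vial: amber glass with a black screw cap, loose and upright, 28 mm in diameter (glass and cap alike), 70 mm high with its cap. The cap is the top 16 mm, with a narrower neck 8 mm high below it. Origin at the centre of its bottom, z up; round, so its yaw means nothing. Stands on the floor of its well, its bottom 16 mm above the bench. Weighs 14 to 56 g.
- vial_slim: The slim vial: amber glass with a black screw cap, loose and upright, 19 mm in diameter (glass and cap alike), 76 mm high with its cap. The cap is the top 16 mm, with a narrower neck 8 mm high below it. Origin at the centre of its bottom, z up; round, so its yaw means nothing. Stands on the floor of its well, its bottom 16 mm above the bench. Weighs 14 to 56 g.
- carousel: Fixed dark disc (216 mm); origin under its centre, z up, any yaw. Steel index pin (12 mm, top z 54) at x +98, y 0, on a white strip. Six grey cups, centres 78 mm from the centre: cups 1 to 6 at -30, -90, -150, -210, -270, -330 deg from +x (clockwise). Cup: 36 mm inside, mouth 48, floor at z 31, rim z 52. Cup 5 holds another vial (22 x 66 mm high), cup 6 stays empty. Hub 60 mm wide, top z 49.
There are look-alikes about, which are no part of the job. Leave any turquoise look-alike of the vial_tall alone. What is shaped like the vial_short but blue is not meant.

How it is judged:
At the end, for the whole second after the job is handed in: Each vial stands in the carousel place (1 to 4) with the number of its well's position in the rack, counted from the black bar: within 12 mm of the cup's centre in x and y, bottom within 6 mm of the cup's floor, under 0.15 rad from upright, at rest (under 0.03 m/s) (((y of well_tall in the frame of rack between 0.0675 and 0.0975 m and x of vial_tall in the frame of carousel between 0.0555 and 0.0795 m and y of vial_tall in the frame of carousel between -0.051 and -0.027 m) or (y of well_tall in the frame of rack between 0.0125 and 0.0425 m and x of vial_tall in the frame of carousel between -0.012 and 0.012 m and y of vial_tall in the frame of carousel between -0.09 and -0.066 m) or (y of well_tall in the frame of rack between -0.0425 and -0.0125 m and x of vial_tall in the frame of carousel between -0.0795 and -0.0555 m and y of vial_tall in the frame of carousel between -0.051 and -0.027 m) or (y of well_tall in the frame of rack between -0.0975 and -0.0675 m and x of vial_tall in the frame of carousel between -0.0795 and -0.0555 m and y of vial_tall in the frame of carousel between 0.027 and 0.051 m)) and z of vial_tall in the frame of carousel between 0.025 and 0.037 m and angle between each of vial_tall, vial_short, vial_wide, vial_slim's own z axis and vertical below 0.15 rad and linear speed of each of vial_tall, vial_short, vial_wide, vial_slim below 0.03 m/s and ((y of well_short in the frame of rack between 0.0675 and 0.0975 m and x of vial_short in the frame of carousel between 0.0555 and 0.0795 m and y of vial_short in the frame of carousel between -0.051 and -0.027 m) or (y of well_short in the frame of rack between 0.0125 and 0.0425 m and x of vial_short in the frame of carousel between -0.012 and 0.012 m and y of vial_short in the frame of carousel between -0.09 and -0.066 m) or (y of well_short in the frame of rack between -0.0425 and -0.0125 m and x of vial_short in the frame of carousel between -0.0795 and -0.0555 m and y of vial_short in the frame of carousel between -0.051 and -0.027 m) or (y of well_short in the frame of rack between -0.0975 and -0.0675 m and x of vial_short in the frame of carousel between -0.0795 and -0.0555 m and y of vial_short in the frame of carousel between 0.027 and 0.051 m)) and z of vial_short in the frame of carousel between 0.025 and 0.037 m and ((y of well_wide in the frame of rack between 0.0675 and 0.0975 m and x of vial_wide in the frame of carousel between 0.0555 and 0.0795 m and y of vial_wide in the frame of carousel between -0.051 and -0.027 m) or (y of well_wide in the frame of rack between 0.0125 and 0.0425 m and x of vial_wide in the frame of carousel between -0.012 and 0.012 m and y of vial_wide in the frame of carousel between -0.09 and -0.066 m) or (y of well_wide in the frame of rack between -0.0425 and -0.0125 m and x of vial_wide in the frame of carousel between -0.0795 and -0.0555 m and y of vial_wide in the frame of carousel between -0.051 and -0.027 m) or (y of well_wide in the frame of rack between -0.0975 and -0.0675 m and x of vial_wide in the frame of carousel between -0.0795 and -0.0555 m and y of vial_wide in the frame of carousel between 0.027 and 0.051 m)) and z of vial_wide in the frame of carousel between 0.025 and 0.037 m and ((y of well_slim in the frame of rack between 0.0675 and 0.0975 m and x of vial_slim in the frame of carousel between 0.0555 and 0.0795 m and y of vial_slim in the frame of carousel between -0.051 and -0.027 m) or (y of well_slim in the frame of rack between 0.0125 and 0.0425 m and x of vial_slim in the frame of carousel between -0.012 and 0.012 m and y of vial_slim in the frame of carousel between -0.09 and -0.066 m) or (y of well_slim in the frame of rack between -0.0425 and -0.0125 m and x of vial_slim in the frame of carousel between -0.0795 and -0.0555 m and y of vial_slim in the frame of carousel between -0.051 and -0.027 m) or (y of well_slim in the frame of rack between -0.0975 and -0.0675 m and x of vial_slim in the frame of carousel between -0.0795 and -0.0555 m and y of vial_slim in the frame of carousel between 0.027 and 0.051 m)) and z of vial_slim in the frame of carousel between 0.025 and 0.037 m); the robot touches nothing.
It fails at once if the tall vial is tipped over (more than 0.8 rad from upright) (angle between vial_tall's own z axis and vertical above 0.8 rad).
It fails at once if the short vial is tipped over (more than 0.8 rad from upright) (angle between vial_short's own z axis and vertical above 0.8 rad).
It fails at once if the wide vial is tipped over (more than 0.8 rad from upright) (angle between vial_wide's own z axis and vertical above 0.8 rad).
It fails at once if the slim vial is tipped over (more than 0.8 rad from upright) (angle between vial_slim's own z axis and vertical above 0.8 rad).
It also fails if it takes over 109 s, if anything falls off the work surface, if the arm or the gripper's body presses on something with over 40 N, if the wrist force passes 120 N, or if a joint passes its speed limit or range.

## Working session

There is one attempt and no reset: what is moved stays moved. The work goes in short steps, Python scripts to look and compute and a tool call to move; the robot and the scene stay as the last step left them, time stands still between calls to the robot, and variables do not carry over. Pictures are saved under pics/ and viewed, and the job is handed in when it is done.

Besides the shell and the picture viewer there is one more tool, called after "Emit:" as a command line: name --pt "numbers of a row" for each row, then --argument value for the rest. move_arm: Moves the arm, as the interface text tells. Its arguments: {"type":"object","properties":{"series":{"type":"array","items":{"type":"array","items":{"type":"number"}}},"claw":{"type":"number"},"newtons":{"type":"number"}},"required":["series"]}

```bash
mkdir -p pics; python3 - <<'E'
from bench import read_state, imaging, r
import cv2, numpy as np
s=read_state(); print({k:np.round(v,3).tolist() for k,v in s.items()})
for n in ("side","top"):
    im,d=imaging.camera(n); cv2.imwrite(f"pics/{n}0.png",cv2.resize(im[:,:,::-1],None,fx=1.5,fy=1.5)); np.savez(f"{n}0.npz",im=im,d=d)
    c=imaging.get_calibration(n); print(n,{k:np.round(v,3).tolist() for k,v in c.items()})
E
```

```text
{'time': 0.0, 'joint_positions': [1.323, 0.333, -0.065, 1.461, 0.022, 1.35, -0.088], 'joint_vel': [-0.001, -0.001, -0.0, -0.0, -0.0, 0.0, 0.001], 'joint_torque': [-0.001, -62.325, 0.024, -38.99, -0.061, 0.04, 0.0], 'ee_pos': [0.139, -0.609, 0.191], 'eef_rot': [0.994, 0.112, -0.0, -0.001], 'ft_force': [-0.202, 0.018, -1.046], 'torque': [-0.002, 0.014, 0.01], 'width': 0.087}
side {'camera_matrix': [[478.797, 0.0, 252.602], [0.0, 478.797, 187.146], [0.0, 0.0, 1.0]], 'R': [[-0.811, -0.585, -0.012], [-0.32, 0.461, -0.828], [0.49, -0.667, -0.561]], 't': [0.454, 0.188, 0.954]}
top {'camera_matrix': [[422.082, 0.0, 250.501], [0.0, 422.082, 198.156], [0.0, 0.0, 1.0]], 'R': [[-0.019, -1.0, -0.011], [-0.997, 0.019, -0.074], [0.075, 0.009, -0.997]], 't': [0.048, 0.538, 1.045]}
```

View pics/side0.png

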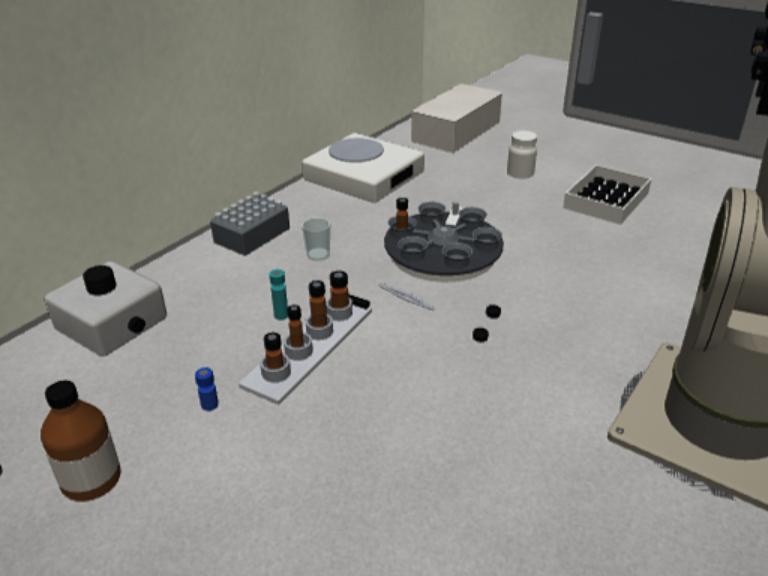

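View pics/top0.png

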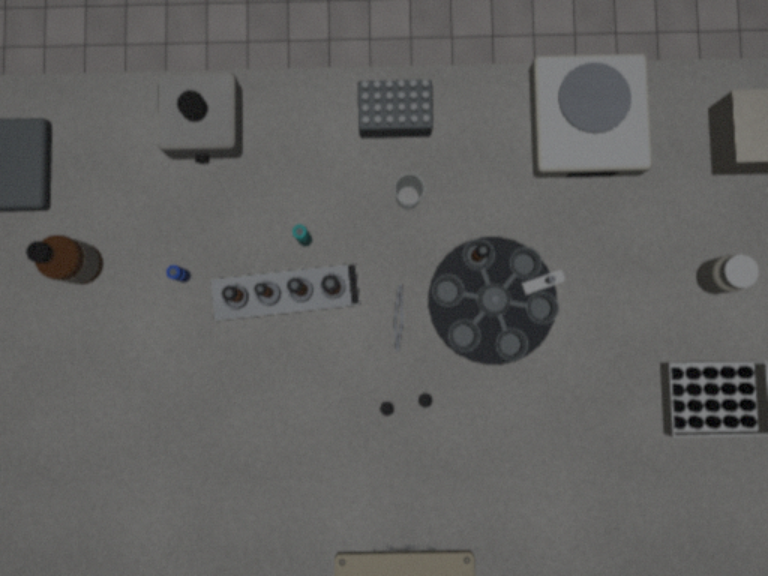

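Side view: in the rack, from the black bar (at ~(358,301)), the vials are wide (339,295), tall (317,308), slim (295,330) and short (273,355). The look-alikes stand off the rack: turquoise at (279,295), blue at (206,388), and the occupant of cup 5 at (402,213). In the top view the rack is centred near (285,292) and the carousel near (493,300), with the pin on the white strip at (548,281). Next I'll crop and measure.

```bash
cat > h.py <<'E'
import numpy as np, cv2
def pts(im,d,c):
    K=c["camera_matrix"];R=np.array(c["R"]);t=np.array(c["t"])
    v,u=np.mgrid[:d.shape[0],:d.shape[1]]
    P=np.stack([(u-K[0][2])/K[0][0]*d,(v-K[1][2])/K[1][1]*d,d],-1)
    return (P-t)@R
def ray(u,v,z,c):
    K=np.array(c["camera_matrix"]);R=np.array(c["R"]);t=np.array(c["t"])
    o=-R.T@t; q=R.T@np.linalg.solve(K,np.array([u,v,1.]))
    return o+q*(z-o[2])/q[2]
def proj(X,c):
    K=np.array(c["camera_matrix"]);p=K@(np.array(c["R"])@np.array(X)+np.array(c["t"]));return p[:2]/p[2]
E
python3 - <<'E'
from bench import imaging
from h import *
f=np.load("top0.npz"); im,d=f["im"],f["d"]
c=imaging.get_calibration("top")
P=pts(im,d,c); z=P[...,2]
print("bench z",np.median(z[260:330,150:350]))
a=im[150:250,130:390,::-1]; cv2.imwrite("pics/topcrop.png",cv2.resize(a,None,fx=3,fy=3,interpolation=cv2.INTER_CUBIC)*1)
b=np.clip(cv2.resize(a,None,fx=3,fy=3,interpolation=cv2.INTER_CUBIC).astype(float)*2,0,255); cv2.imwrite("pics/topcrop2.png",b)
zz=np.clip(z*255/0.12,0,255).astype(np.uint8)[150:250,130:390]
cv2.imwrite("pics/topz.png",cv2.resize(zz,None,fx=3,fy=3,interpolation=cv2.INTER_NEAREST))
# carousel disc and rack plate from height
for nm,m in (("car",(z>0.012)&(z<0.06)&(np.abs(P[...,1]+0.14)<.14)),):
    n,l,st,ce=cv2.connectedComponentsWithStats(m.astype(np.uint8))
    for i in range(1,n):
        if st[i,4]>60: print(nm,i,st[i],ce[i],np.median(z[l==i]),P[l==i].mean(0))
m=(z>0.06)&(z<0.14)
n,l,st,ce=cv2.connectedComponentsWithStats(m.astype(np.uint8))
for i in range(1,n):
    if 15<st[i,4]<800 :
        top=np.percentile(z[l==i],90); print("hi",st[i],ce[i].round(1),P[l==i].mean(0).round(3),top.round(3))
E
```

```text
bench z -0.0010397731981442579
car 1 [ 353   38   24   81 1698] [364.57773852  77.83451119] 0.04820728925638858 [ 0.83414933 -0.25414958  0.04547909]
car 2 [263  53  26  38 762] [275.57874016  72.62204724] 0.04904206026443565 [ 0.8517068  -0.03124305  0.04736071]
car 4 [265 117  17  22 165] [272.93333333 125.59393939] 0.038199711684271186 [ 0.71901333 -0.02196953  0.03803446]
car 5 [ 285  158   92   86 5749] [328.76221952 200.64654723] 0.029318211466401223 [ 0.52786744 -0.15652682  0.03363658]
car 12 [278 368  21  13  62] [288.85483871 373.32258065] 0.012889314674228193 [ 0.10495394 -0.04831326  0.01300831]
hi [274  77   4   5  16] [275.5  79. ] [ 0.83  -0.03   0.063] 0.065
hi [263 116  20  20  76] [272.4 125. ] [ 0.714 -0.019  0.064] 0.066
hi [195 150  11  11  86] [199.5 154.7] [0.641 0.158 0.082] 0.086
hi [ 23 157  37  31 769] [ 42.3 172.6] [0.603 0.527 0.099] 0.121
hi [315 163  12  11  94] [320.5 167.8] [ 0.602 -0.13   0.09 ] 0.098
hi [475 170  31  25 565] [490.3 181.4] [ 0.563 -0.531  0.084] 0.091
hi [111 179   9   7  25] [114.8 181.2] [0.584 0.368 0.061] 0.062
hi [191 185  13  12 103] [196.9 190.6] [0.554 0.163 0.094] 0.102
hi [214 184  12  12 114] [219.7 189.4] [0.556 0.11  0.084] 0.087
hi [170 189  10   9  67] [174.  192.8] [0.55  0.219 0.086] 0.093
hi [148 191  11  10  87] [152.9 195.5] [0.546 0.272 0.074] 0.077[ WARN:0@0.095] global loadsave.cpp:1063 imwrite_ Unsupported depth image for selected encoder is fallbacked to CV_8U.
```

View pics/topcrop2.png

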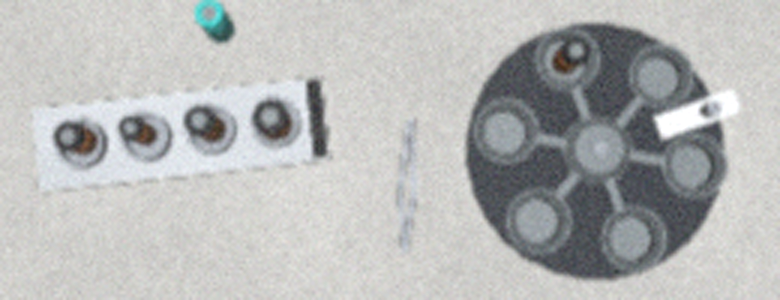

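View pics/topz.png

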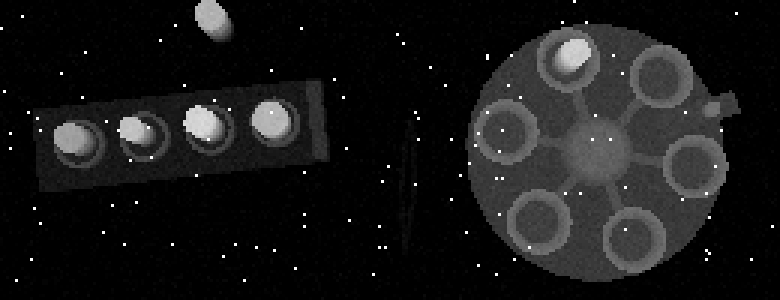

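```bash
cat > meas.py <<'E'
from bench import imaging
from h import *
def carousel(im,d,c):
    P=pts(im,d,c); z=P[...,2]
    # disc outline: mask of disc by height, contour
    m=((z>0.012)&(z<0.056)&(abs(P[...,1]+0.155)<.16)&(abs(P[...,0]-.525)<.15)).astype(np.uint8)
    m=cv2.morphologyEx(cv2.medianBlur(m,5),cv2.MORPH_CLOSE,np.ones((5,5)))
    return P,z,m
if __name__=="__main__":
    f=np.load("top0.npz"); im,d=f["im"],f["d"]; c=imaging.get_calibration("top")
    P=pts(im,d,c); z=P[...,2]
    for nm,uv,h in (("wide",(219.7,189.4),.086),("tall",(196.9,190.6),.100),("slim",(174,192.8),.092),("short",(152.9,195.5),.076),("turq",(199.5,154.7),.084),("occ",(320.5,167.8),.097)):
        u,v=np.round(uv).astype(int); s=np.s_[v-9:v+10,u-9:u+10]
        m=(z[s]>h-.008)&(z[s]<h+.010)
        vv,uu=np.nonzero(m); uc,vc=uu.mean()+u-9,vv.mean()+v-9
        # centroid, min enclosing
        (a,b),r=cv2.minEnclosingCircle(np.c_[uu,vv].astype(np.float32))
        print(nm,m.sum(),ray(uc,vc,h,c).round(4),ray(a+u-9,b+v-9,h,c)[:2].round(4),np.median(z[s][m]).round(4),"diam",(2*np.sqrt(m.sum()/np.pi)*(1.03-h)/422).round(4))
    # cup rims: robust circle (centroid of filled ring)
    C=[]
    cc=np.array([(693,166),(633,240),(538,222),(505,131),(568,60),(660,76)])/3.+[130,150]
    for i,(u0,v0) in enumerate(cc):
        u,v=int(round(u0)),int(round(v0)); s=np.s_[v-13:v+14,u-13:u+14]
        q=P[s]; m=(q[...,2]>.043)&(q[...,2]<.060)&(np.hypot(*(np.moveaxis(q[...,:2],-1,0)-ray(u0,v0,.052,c)[:2,None,None]))<.034)
        A=q[m][:,:2]
        for _ in range(4):
            M=np.c_[2*A,np.ones(len(A))]; s_=np.linalg.lstsq(M,(A**2).sum(1),rcond=None)[0]
            rr=np.sqrt(s_[2]+s_[0]**2+s_[1]**2); e=abs(np.hypot(*(A-s_[:2]).T)-rr); A=A[e<max(.007,0)]
        C.append(s_[:2]); print("cup",i+1,s_[:2].round(4),"r",rr.round(4),len(A))
    C=np.array(C); ang=np.radians([-30,-90,-150,-210,-270,-330]); L=.078*np.c_[np.cos(ang),np.sin(ang)]
    mu,ml=C.mean(0),L.mean(0); H=(L-ml).T@(C-mu); th=np.arctan2(H[0,1]-H[1,0],H[0,0]+H[1,1])
    Rm=np.array([[np.cos(th),-np.sin(th)],[np.sin(th),np.cos(th)]]); W=(L@Rm.T)+mu
    print("centre",mu.round(4),"yaw",th,"resid mm",((C-W)*1000).round(1).tolist()); print("fit cups",W.round(4).tolist(),"pin",(mu+Rm@[.098,0]).round(4))
    m=(z>.05)&(z<.062)
    print("pin meas",ray(711/3+130,106/3+150,.05,c)[:2].round(4))
    # disc outline check
    P_,z_,m=carousel(im,d,c); cn=max(cv2.findContours(m,0,2)[0],key=cv2.contourArea); (a,b),r=cv2.minEnclosingCircle(cn)
    print("disc",a,b,r,ray(a,b,.025,c)[:2].round(4))
E
python3 meas.py
```

```text
wide 105 [0.5569 0.1105 0.086 ] [0.5565 0.1105] 0.0849 diam 0.0259
tall 83 [0.5544 0.1644 0.1   ] [0.5544 0.1644] 0.0993 diam 0.0227
slim 53 [0.5502 0.2194 0.092 ] [0.5504 0.2194] 0.0905 diam 0.0183
short 79 [0.5458 0.2725 0.076 ] [0.5459 0.2727] 0.075 diam 0.0227
turq 80 [0.6413 0.1577 0.084 ] [0.6413 0.1576] 0.0834 diam 0.0226
occ 70 [ 0.6033 -0.1309  0.097 ] [ 0.6033 -0.1309] 0.096 diam 0.0209
cup 1 [ 0.5141 -0.2323] r 0.0229 178
cup 2 [ 0.4559 -0.1806] r 0.0226 190
cup 3 [ 0.4716 -0.1042] r 0.0228 193
cup 4 [ 0.5456 -0.0796] r 0.0228 183
cup 5 [ 0.6038 -0.1316] r 0.023 165
cup 6 [ 0.588  -0.2077] r 0.0227 181
centre [ 0.5298 -0.156 ] yaw -1.250649673103351 resid mm [[0.0, 0.1], [0.1, -0.0], [0.0, -0.0], [-0.0, -0.0], [-0.1, -0.1], [-0.1, 0.1]]
fit cups [[0.5141, -0.2324], [0.4558, -0.1805], [0.4716, -0.1042], [0.5456, -0.0796], [0.6039, -0.1314], [0.5881, -0.2078]] pin [ 0.5607 -0.249 ]
pin meas [ 0.5624 -0.2485]
disc 331.0 198.0 46.486656188964844 [ 0.5348 -0.1639]
```

Measured cap tops match the given heights and diameters (85, 99, 90.5 and 75 mm). The order from the bar is wide, tall, slim, short, to go into cups 1 to 4, and the six-cup fit leaves 0.1 mm residuals. The 5th cup clockwise from the pin is the occupied one, which agrees with the description. Now I'll move over the wide vial.

```bash
cat >> h.py <<'E'
def to(p,heading=0.068):
    from bench import read_state
    from scipy.spatial.transform import Rotation as Ro
    s=read_state(); R=Ro.from_quat(s["eef_rot"]).as_matrix()
    d=R.T@(np.array(p)-s["ee_pos"]); h=np.arctan2(R[1,1],R[0,1])
    roll=-(heading-h); roll=(roll+np.pi/2)%np.pi-np.pi/2
    print("shift",d.round(4),"roll",round(roll,3),"h",round(h,3),"pos",np.round(s["ee_pos"],4),"t",round(s["time"],2),"w",round(s["width"],4),"j",np.round(s["joint_positions"],2),"F",np.round(s["ft_force"],1))
E
python3 -c "
from h import *; to([.557,.1105,.19])
from bench import imaging
c=imaging.get_calibration('wrist'); print(np.array(c['camera_matrix']).round(1),-np.array(c['R']).T@c['t'])"
```

```text
shift [ 0.5677 -0.6082  0.002 ] roll -1.414 h -1.346 pos [ 0.1392 -0.6089  0.1913] t 0.1 w 0.0869 j [ 1.32  0.33 -0.06  1.46  0.02  1.35 -0.09] F [ 0.  -0.7 -0.4]
[[313.3   0.  245.3]
 [  0.  313.3 187.3]
 [  0.    0.    1. ]] [ 0.20629135 -0.59407007  0.38338432]
```

Emit:
move_arm --pt "0.02 -0.022 0 -0.1" --pt "0.055 -0.06 0 -0.2" --pt "0.09 -0.096 0 -0.3" --pt "0.124 -0.132 0 -0.4" --pt "0.158 -0.169 0 -0.5" --pt "0.192 -0.206 0 -0.6" --pt "0.226 -0.242 0 -0.7" --pt "0.26 -0.278 0 -0.8" --pt "0.294 -0.315 0 -0.9" --pt "0.328 -0.351 0 -1.0" --pt "0.362 -0.388 0 -1.1" --pt "0.396 -0.424 0 -1.2" --pt "0.43 -0.46 0 -1.3" --pt "0.464 -0.497 0 -1.35" --pt "0.498 -0.533 0 -1.414" --pt "0.53 -0.567 0 -1.414" --pt "0.555 -0.594 0 -1.414" --pt "0.568 -0.608 0 -1.414" --pt "0.568 -0.608 0 -1.414" --pt "0.568 -0.608 0 -1.414" --claw 0.5 --newtons 15

```text
time: 2.1
ee_pos: [0.5572, 0.1099, 0.1914]
eef_rot: [0.682, 0.731, -0.0, -0.0]
ft_force: [0.3, -0.6, 0.7]
width: 0.0652
```

```bash
python3 - <<'E'
from h import *; to([.557,.1105,.19])
from bench import imaging
c=imaging.get_calibration('wrist'); im,d=imaging.camera("wrist"); np.savez("w1.npz",im=im,d=d,**c)
cv2.imwrite("pics/w1.png",cv2.resize(im[:,:,::-1],None,fx=1.5,fy=1.5))
for n,p in dict(wide=(.557,.1105,.086),tall=(.5544,.1644,.1),slim=(.5502,.2194,.092),short=(.5458,.2725,.076)).items(): print(n,proj(p,c)*1.5)
E
```

```text
shift [ 0.0006 -0.0001  0.0014] roll 0.001 h 0.069 pos [0.5572 0.1099 0.1914] t 2.1 w 0.0652 j [ 0.42  0.32 -0.85  1.58  0.24  1.36 -0.38] F [ 0.3 -0.6  0.7]
wide [367.16476896 266.40195108]
tall [368.87293799 182.59145675]
slim [368.13001576  84.57404   ]
short [366.82226311  -9.29584655]
```

View pics/w1.png

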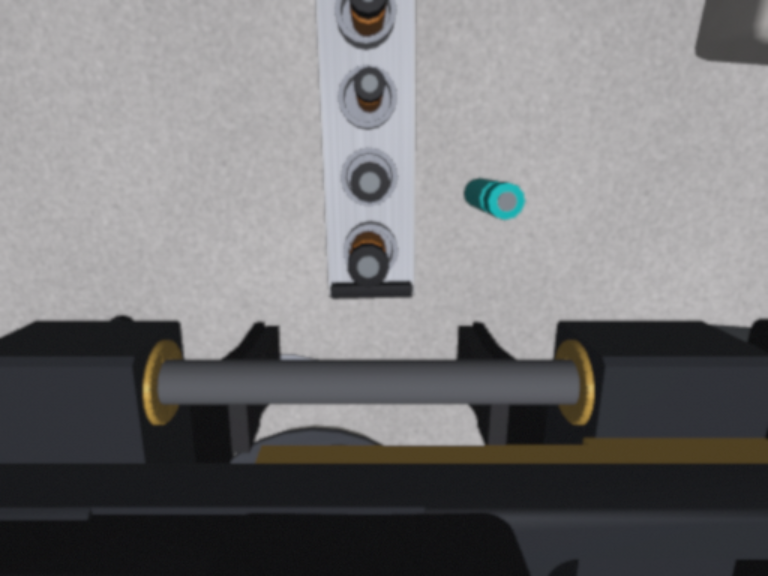

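The wrist view shows the caps within a pixel or so of their predicted places: wide (368,266), tall (370,182), slim (369,84). The order is confirmed, and turquoise is off the rack at (507,201). Descending and gripping.

Emit:
move_arm --pt "0.0005 0 0.03 0" --pt "0.0005 0 0.06 0" --pt "0.0005 0 0.09 0" --pt "0.0005 0 0.12 0" --pt "0.0005 0 0.138 0" --pt "0.0005 0 0.145 0" --pt "0.0005 0 0.145 0" --pt "0.0005 0 0.145 0"

```text
time: 2.95
ee_pos: [0.5581, 0.1101, 0.0481]
eef_rot: [0.683, 0.73, 0.0, 0.001]
ft_force: [-0.3, 0.3, -0.1]
width: 0.0651
```

Emit:
move_arm --pt "0 0 0 0" --pt "0 0 0 0" --pt "0 0 0 0" --pt "0 0 0 0" --pt "0 0 0 0" --pt "0 0 0 0" --pt "0 0 0 0" --pt "0 0 0 0" --pt "0 0 0 0" --pt "0 0 0 0" --claw -1 --newtons 15

```text
time: 3.95
ee_pos: [0.5575, 0.1105, 0.0469]
eef_rot: [0.683, 0.731, -0.0, 0.0]
ft_force: [-1.0, -0.6, 0.0]
width: 0.0275
```

```bash
python3 - <<'E'
from h import *; to([.5141,-.2324,.17])
from bench import imaging
im,d=imaging.camera("side"); cv2.imwrite("pics/s1.png",cv2.resize(im[120:300,100:340,::-1],None,fx=3,fy=3))
E
```

```text
shift [-0.3392 -0.0666 -0.123 ] roll 0.0 h 0.068 pos [0.5575 0.1105 0.0469] t 3.95 w 0.0275 j [ 0.37  0.45 -0.79  1.74  0.36  1.09 -0.47] F [-1.  -0.6  0. ]
```

View pics/s1.png

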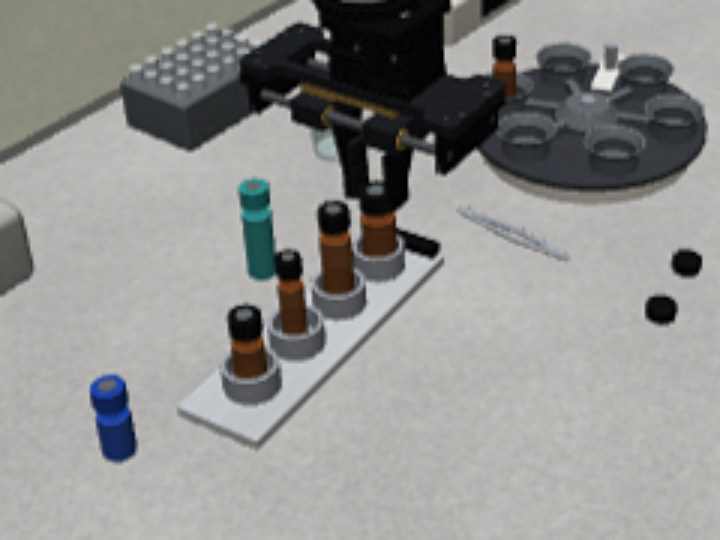

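Width reads 27.5 mm against a 28 mm vial, and the crop shows the fingers around the first vial at (378,195). Lifting and carrying it to cup 1.

Emit:
move_arm --pt "0 0 -0.01 0" --pt "0 0 -0.025 0" --pt "0 0 -0.045 0" --pt "0 0 -0.07 0" --pt "-0.01 -0.002 -0.095 0" --pt "-0.03 -0.006 -0.113 0" --pt "-0.06 -0.012 -0.12 0" --pt "-0.09 -0.018 -0.12 0" --pt "-0.12 -0.024 -0.12 0" --pt "-0.15 -0.03 -0.12 0" --pt "-0.18 -0.036 -0.12 0" --pt "-0.21 -0.042 -0.12 0" --pt "-0.24 -0.048 -0.12 0" --pt "-0.27 -0.054 -0.12 0" --pt "-0.3 -0.06 -0.12 0" --pt "-0.32 -0.064 -0.12 0" --pt "-0.333 -0.066 -0.12 0" --pt "-0.339 -0.067 -0.12 0" --pt "-0.339 -0.067 -0.12 0" --pt "-0.339 -0.067 -0.12 0"

```text
time: 6.0
ee_pos: [0.5141, -0.2309, 0.1672]
eef_rot: [0.682, 0.731, 0.0, 0.0]
ft_force: [0.4, 0.4, -0.9]
width: 0.0274
```

```bash
python3 - <<'E'
from h import *; to([.5141,-.2324,.064])
from bench import imaging
im,d=imaging.camera("side"); cv2.imwrite("pics/s2.png",cv2.resize(im[60:240,200:400,::-1],None,fx=3,fy=3))
E
```

```text
shift [-1.600e-03 -1.000e-04  1.032e-01] roll 0.002 h 0.07 pos [ 0.5141 -0.2309  0.1672] t 6.0 w 0.0274 j [ 0.91  0.28 -0.68  1.63  0.18  1.29  0.28] F [ 0.4  0.4 -0.9]
```

View pics/s2.png

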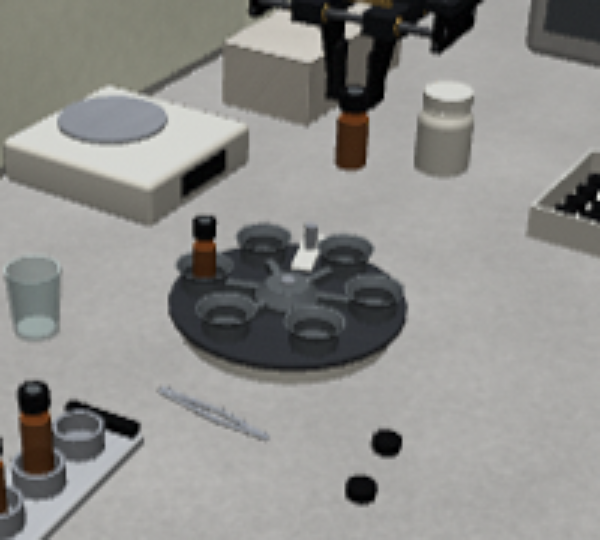

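The vial hangs upright above cup 1, the cup just clockwise of the pin (crop pixel (345,248)). Lowering it.

Emit:
move_arm --pt "-0.0015 0 0.02 0" --pt "-0.0015 0 0.04 0" --pt "-0.0015 0 0.06 0" --pt "-0.0015 0 0.075 0" --pt "-0.0015 0 0.086 0" --pt "-0.0015 0 0.094 0" --pt "-0.0015 0 0.1 0" --pt "-0.0015 0 0.103 0" --pt "-0.0015 0 0.103 0" --pt "-0.0015 0 0.103 0" --pt "-0.0015 0 0.103 0"

```text
time: 7.15
ee_pos: [0.5141, -0.2339, 0.0645]
eef_rot: [0.683, 0.731, 0.0, 0.0]
ft_force: [-0.6, 0.6, -0.8]
width: 0.0271
```

```bash
python3 -c "
from h import *; to([.5141,-.2324,.062])"
```

```text
shift [0.0015 0.0001 0.0025] roll -0.0 h 0.068 pos [ 0.5141 -0.2339  0.0645] t 7.15 w 0.0271 j [ 0.89  0.38 -0.65  1.75  0.26  1.1   0.22] F [-0.6  0.6 -0.8]
```

Position noise is about 1 mm. I'll lower 2 mm more, open part way, and retreat.

Emit:
move_arm --pt "0.001 0 0.001 0" --pt "0.001 0 0.002 0" --pt "0.001 0 0.002 0" --pt "0.001 0 0.002 0"

```text
time: 7.55
ee_pos: [0.5137, -0.2328, 0.062]
eef_rot: [0.683, 0.731, -0.0, 0.0]
ft_force: [0.4, -0.1, -0.7]
width: 0.027
```

Emit:
move_arm --pt "0 0 0 0" --pt "0 0 0 0" --pt "0 0 0 0" --pt "0 0 0 0" --pt "0 0 0 0" --pt "0 0 0 0" --pt "0 0 -0.02 0" --pt "0 0 -0.05 0" --pt "0 0 -0.09 0" --pt "0 0 -0.13 0" --pt "0 0 -0.13 0" --claw 0.3

```text
time: 8.65
ee_pos: [0.5164, -0.2334, 0.1976]
eef_rot: [0.683, 0.731, 0.001, 0.004]
ft_force: [0.0, -0.4, 0.8]
width: 0.0565
```

```bash
python3 - <<'E'
from h import *; to([.5544,.1644,.19])
from bench import imaging
im,d=imaging.camera("side"); cv2.imwrite("pics/s3.png",cv2.resize(im[60:240,200:400,::-1],None,fx=3,fy=3))
E
```

```text
shift [0.3943 0.0649 0.0063] roll 0.0 h 0.068 pos [ 0.5164 -0.2334  0.1976] t 8.65 w 0.0565 j [ 0.92  0.26 -0.68  1.59  0.17  1.34  0.29] F [ 0.  -0.4  0.8]
```

View pics/s3.png

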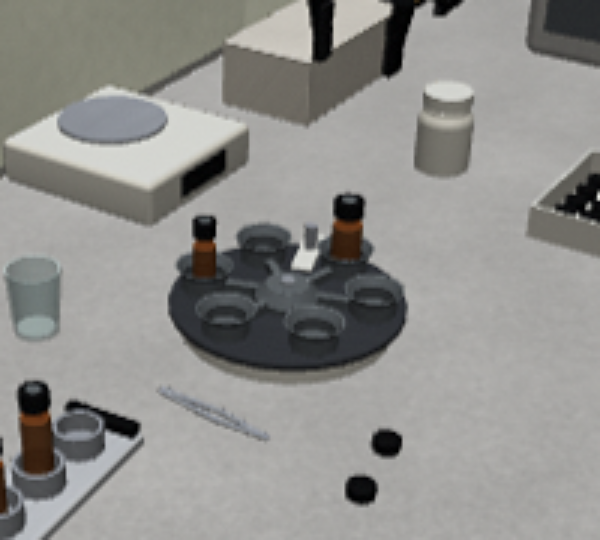

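The wide vial stands upright in cup 1 at crop (347,235). Next is the tall vial.

Emit:
move_arm --pt "0.02 0.003 0 0" --pt "0.06 0.01 0 0" --pt "0.105 0.017 0 0" --pt "0.15 0.025 0 0" --pt "0.195 0.032 0 0" --pt "0.24 0.04 0 0" --pt "0.285 0.047 0 0" --pt "0.325 0.054 0 0" --pt "0.36 0.06 0 0" --pt "0.383 0.064 0 0" --pt "0.393 0.066 0 0" --pt "0.393 0.066 0 0" --pt "0.393 0.066 0 0" --pt "0.393 0.066 0 0"

```text
time: 10.1
ee_pos: [0.5532, 0.1618, 0.1917]
eef_rot: [0.684, 0.73, -0.0, 0.0]
ft_force: [-0.2, 0.5, -0.3]
width: 0.0564
```

```bash
python3 - <<'E'
from h import *; to([.5544,.1644,.046])
E
```

```text
shift [0.0026 0.0014 0.1457] roll -0.002 h 0.066 pos [0.5532 0.1618 0.1917] t 10.1 w 0.0564 j [ 0.35  0.35 -0.88  1.56  0.27  1.37 -0.5 ] F [-0.2  0.5 -0.3]
```

Emit:
move_arm --pt "0.002 0.001 0.03 0" --pt "0.002 0.001 0.06 0" --pt "0.002 0.001 0.09 0" --pt "0.002 0.001 0.12 0" --pt "0.002 0.001 0.138 0" --pt "0.002 0.001 0.145 0" --pt "0.002 0.001 0.145 0" --pt "0.002 0.001 0.145 0"

```text
time: 10.9
ee_pos: [0.5544, 0.1656, 0.048]
eef_rot: [0.683, 0.73, 0.001, 0.0]
ft_force: [-0.2, 0.6, 0.6]
width: 0.0565
```

Emit:
move_arm --pt "0 0 0 0" --pt "0 0 0 0" --pt "0 0 0 0" --pt "0 0 0 0" --pt "0 0 0 0" --pt "0 0 0 0" --pt "0 0 0 0" --pt "0 0 0 0" --pt "0 0 0 0" --pt "0 0 0 0" --claw -1

```text
time: 11.9
ee_pos: [0.5538, 0.1659, 0.047]
eef_rot: [0.683, 0.731, 0.0, 0.0]
ft_force: [0.1, -0.8, 1.9]
width: 0.0234
```

```bash
python3 - <<'E'
from h import *; to([.4558,-.1805,.17])
from bench import imaging
im,d=imaging.camera("side"); cv2.imwrite("pics/s4.png",cv2.resize(im[120:300,100:340,::-1],None,fx=3,fy=3))
E
```

```text
shift [-0.339  -0.1213 -0.123 ] roll 0.0 h 0.068 pos [0.5538 0.1659 0.047 ] t 11.9 w 0.0234 j [ 0.29  0.49 -0.83  1.72  0.39  1.11 -0.59] F [ 0.1 -0.8  1.9]
```

View pics/s4.png

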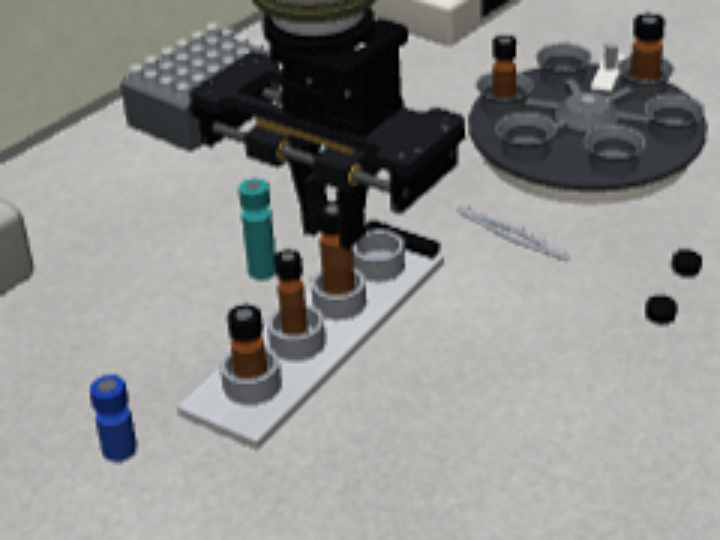

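Width is 23.4 mm against 24 mm, and the fingers hold the tall vial at (337,225). Carrying it to cup 2.

Emit:
move_arm --pt "0 0 -0.01 0" --pt "0 0 -0.025 0" --pt "0 0 -0.045 0" --pt "0 0 -0.07 0" --pt "-0.01 -0.004 -0.095 0" --pt "-0.03 -0.011 -0.115 0" --pt "-0.06 -0.021 -0.123 0" --pt "-0.09 -0.032 -0.123 0" --pt "-0.12 -0.043 -0.123 0" --pt "-0.15 -0.054 -0.123 0" --pt "-0.18 -0.064 -0.123 0" --pt "-0.21 -0.075 -0.123 0" --pt "-0.24 -0.086 -0.123 0" --pt "-0.27 -0.097 -0.123 0" --pt "-0.3 -0.107 -0.123 0" --pt "-0.32 -0.114 -0.123 0" --pt "-0.333 -0.119 -0.123 0" --pt "-0.339 -0.121 -0.123 0" --pt "-0.339 -0.121 -0.123 0" --pt "-0.339 -0.121 -0.123 0"

```text
time: 13.95
ee_pos: [0.4565, -0.1793, 0.1702]
eef_rot: [0.682, 0.731, 0.0, 0.0]
ft_force: [1.2, 0.2, 0.1]
width: 0.0233
```

```bash
python3 - <<'E'
from h import *; to([.4558,-.1805,.064])
from bench import imaging
im,d=imaging.camera("side"); cv2.imwrite("pics/s5.png",cv2.resize(im[60:240,200:400,::-1],None,fx=3,fy=3))
E
```

```text
shift [-0.0012 -0.0008  0.1062] roll 0.002 h 0.07 pos [ 0.4565 -0.1793  0.1702] t 13.95 w 0.0233 j [ 0.95  0.1  -0.7   1.81  0.07  1.26  0.3 ] F [1.2 0.2 0.1]
```

View pics/s5.png

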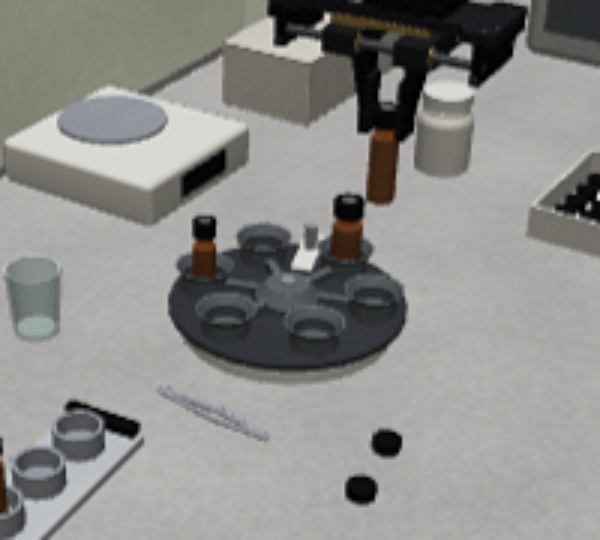

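The tall vial hangs upright over cup 2 (crop (374,292)). Lowering and releasing.

Emit:
move_arm --pt "-0.0005 -0.0005 0.02 0" --pt "-0.0005 -0.0005 0.04 0" --pt "-0.0005 -0.0005 0.06 0" --pt "-0.0005 -0.0005 0.078 0" --pt "-0.0005 -0.0005 0.09 0" --pt "-0.0005 -0.0005 0.098 0" --pt "-0.0005 -0.0005 0.104 0" --pt "-0.0005 -0.0005 0.107 0" --pt "-0.0005 -0.0005 0.107 0" --pt "-0.0005 -0.0005 0.107 0" --pt "-0.0005 -0.0005 0.107 0" --pt "-0.0005 -0.0005 0.107 0"

```text
time: 15.2
ee_pos: [0.4558, -0.1813, 0.0633]
eef_rot: [0.683, 0.731, 0.0, 0.0]
ft_force: [0.1, -0.3, -0.5]
width: 0.0233
```

```bash
python3 -c "
from h import *; to([.4558,-.1805,.062])"
```

```text
shift [0.0008 0.0001 0.0013] roll -0.0 h 0.068 pos [ 0.4558 -0.1813  0.0633] t 15.2 w 0.0233 j [ 0.92  0.22 -0.69  1.93  0.16  1.04  0.22] F [ 0.1 -0.3 -0.5]
```

Emit:
move_arm --pt "0 0 0.001 0" --pt "0 0 0.001 0" --pt "0 0 0.001 0"

```text
time: 15.5
ee_pos: [0.4556, -0.1811, 0.062]
eef_rot: [0.683, 0.731, -0.0, 0.0]
ft_force: [-0.3, 0.3, -0.6]
width: 0.0236
```

Emit:
move_arm --pt "0 0 0 0" --pt "0 0 0 0" --pt "0 0 0 0" --pt "0 0 0 0" --pt "0 0 0 0" --pt "0 0 0 0" --pt "0 0 -0.02 0" --pt "0 0 -0.05 0" --pt "0 0 -0.09 0" --pt "0 0 -0.13 0" --pt "0 0 -0.13 0" --pt "0 0 -0.13 0" --claw 0.3

```text
time: 16.7
ee_pos: [0.4559, -0.1813, 0.1924]
eef_rot: [0.683, 0.731, 0.0, 0.001]
ft_force: [-0.7, -0.7, -0.7]
width: 0.0565
```

```bash
python3 - <<'E'
from h import *; to([.5502,.2194,.19])
from bench import imaging
im,d=imaging.camera("side"); cv2.imwrite("pics/s6.png",cv2.resize(im[60:240,200:400,::-1],None,fx=3,fy=3))
E
```

```text
shift [0.3934 0.1212 0.0021] roll -0.0 h 0.068 pos [ 0.4559 -0.1813  0.1924] t 16.7 w 0.0565 j [ 0.96  0.08 -0.7   1.78  0.06  1.3   0.31] F [-0.7 -0.7 -0.7]
```

View pics/s6.png

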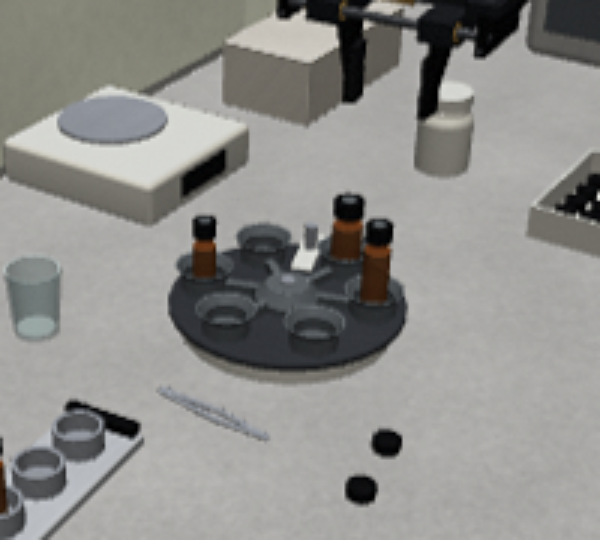

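Tall stands upright in cup 2 at (376,270). Next is slim.

Emit:
move_arm --pt "0.02 0.006 0 0" --pt "0.06 0.018 0 0" --pt "0.105 0.032 0 0" --pt "0.15 0.046 0 0" --pt "0.195 0.06 0 0" --pt "0.24 0.074 0 0" --pt "0.285 0.088 0 0" --pt "0.325 0.1 0 0" --pt "0.36 0.111 0 0" --pt "0.383 0.118 0 0" --pt "0.393 0.121 0 0" --pt "0.394 0.121 0 0" --pt "0.394 0.121 0 0" --pt "0.394 0.121 0 0" --pt "0.394 0.121 0 0"

```text
time: 18.25
ee_pos: [0.5498, 0.2187, 0.192]
eef_rot: [0.683, 0.73, -0.0, 0.0]
ft_force: [0.3, 0.4, 0.7]
width: 0.0563
```

```bash
python3 - <<'E'
from h import *; to([.5502,.2194,.046])
E
```

```text
shift [0.0008 0.0004 0.146 ] roll -0.002 h 0.066 pos [0.5498 0.2187 0.192 ] t 18.25 w 0.0563 j [ 0.27  0.4  -0.94  1.52  0.33  1.39 -0.62] F [0.3 0.4 0.7]
```

Emit:
move_arm --pt "0 0 0.03 0" --pt "0 0 0.06 0" --pt "0 0 0.09 0" --pt "0 0 0.12 0" --pt "0 0 0.138 0" --pt "0 0 0.146 0" --pt "0 0 0.146 0" --pt "0 0 0.146 0" --pt "0 0 0.146 0"

```text
time: 19.15
ee_pos: [0.5503, 0.2206, 0.0473]
eef_rot: [0.683, 0.731, 0.001, 0.001]
ft_force: [-0.2, -0.0, 0.0]
width: 0.0567
```

Emit:
move_arm --pt "0 0 0 0" --pt "0 0 0 0" --pt "0 0 0 0" --pt "0 0 0 0" --pt "0 0 0 0" --pt "0 0 0 0" --pt "0 0 0 0" --pt "0 0 0 0" --pt "0 0 0 0" --pt "0 0 0 0" --pt "0 0 0 0" --claw -1

```text
time: 20.25
ee_pos: [0.5495, 0.2202, 0.0459]
eef_rot: [0.683, 0.731, -0.0, 0.0]
ft_force: [0.2, 0.3, -0.0]
width: 0.0184
```

```bash
python3 - <<'E'
from h import *; to([.4716,-.1042,.17])
from bench import imaging
im,d=imaging.camera("side"); cv2.imwrite("pics/s7.png",cv2.resize(im[120:300,100:340,::-1],None,fx=3,fy=3))
E
```

```text
shift [-0.3184 -0.0998 -0.124 ] roll 0.0 h 0.068 pos [0.5495 0.2202 0.0459] t 20.25 w 0.0184 j [ 0.22  0.54 -0.87  1.68  0.45  1.14 -0.7 ] F [ 0.2  0.3 -0. ]
```

View pics/s7.png

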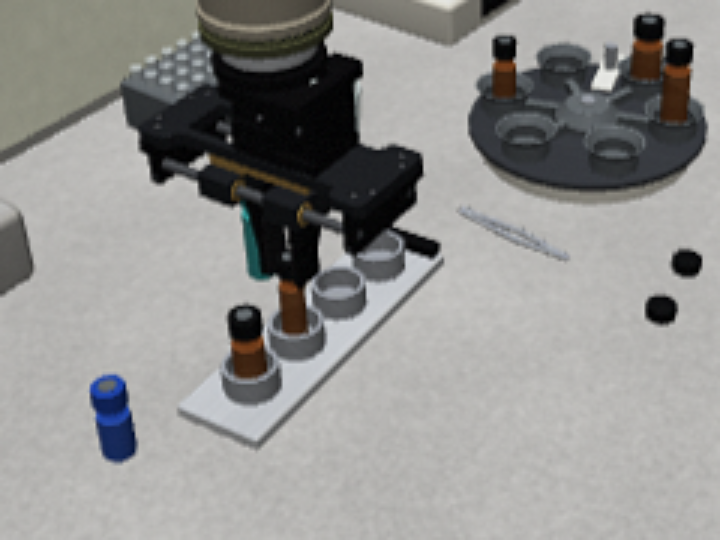

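Slim is gripped at 18.4 mm (expected 19). Carrying it to cup 3.

Emit:
move_arm --pt "0 0 -0.01 0" --pt "0 0 -0.025 0" --pt "0 0 -0.045 0" --pt "0 0 -0.07 0" --pt "-0.01 -0.003 -0.095 0" --pt "-0.03 -0.009 -0.115 0" --pt "-0.06 -0.019 -0.124 0" --pt "-0.09 -0.028 -0.124 0" --pt "-0.12 -0.038 -0.124 0" --pt "-0.15 -0.047 -0.124 0" --pt "-0.18 -0.056 -0.124 0" --pt "-0.21 -0.066 -0.124 0" --pt "-0.24 -0.075 -0.124 0" --pt "-0.265 -0.083 -0.124 0" --pt "-0.288 -0.09 -0.124 0" --pt "-0.305 -0.096 -0.124 0" --pt "-0.314 -0.099 -0.124 0" --pt "-0.318 -0.1 -0.124 0" --pt "-0.318 -0.1 -0.124 0" --pt "-0.318 -0.1 -0.124 0"

```text
time: 22.3
ee_pos: [0.4717, -0.1027, 0.1702]
eef_rot: [0.682, 0.731, 0.0, 0.0]
ft_force: [0.5, 0.2, 0.3]
width: 0.018
```

```bash
python3 - <<'E'
from h import *; to([.4716,-.1042,.062])
from bench import imaging
im,d=imaging.camera("side"); cv2.imwrite("pics/s8.png",cv2.resize(im[60:240,200:400,::-1],None,fx=3,fy=3))
E
```

```text
shift [-0.0015 -0.0002  0.1082] roll 0.001 h 0.069 pos [ 0.4717 -0.1027  0.1702] t 22.3 w 0.018 j [ 0.92  0.09 -0.83  1.82  0.07  1.26  0.14] F [0.5 0.2 0.3]
```

View pics/s8.png

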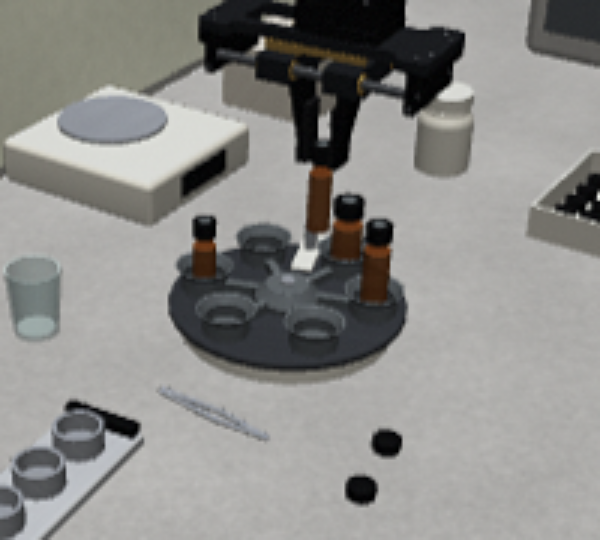

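Slim hangs over cup 3 (crop (315,325)). Lowering.

Emit:
move_arm --pt "-0.0005 0 0.02 0" --pt "-0.0005 0 0.04 0" --pt "-0.0005 0 0.06 0" --pt "-0.0005 0 0.078 0" --pt "-0.0005 0 0.09 0" --pt "-0.0005 0 0.098 0" --pt "-0.0005 0 0.104 0" --pt "-0.0005 0 0.107 0" --pt "-0.0005 0 0.108 0" --pt "-0.0005 0 0.108 0" --pt "-0.0005 0 0.108 0" --pt "-0.0005 0 0.108 0"

```text
time: 23.55
ee_pos: [0.4716, -0.1045, 0.0623]
eef_rot: [0.683, 0.731, 0.0, 0.0]
ft_force: [-0.4, -1.4, -1.0]
width: 0.0185
```

```bash
python3 -c "
from h import *; to([.4716,-.1042,.0615])"
```

```text
shift [0.0003 0.     0.0008] roll -0.0 h 0.068 pos [ 0.4716 -0.1045  0.0623] t 23.55 w 0.0185 j [ 0.87  0.23 -0.81  1.95  0.19  1.04  0.04] F [-0.4 -1.4 -1. ]
```

Emit:
move_arm --pt "0 0 0.0005 0" --pt "0 0 0.0005 0" --pt "0 0 0.0005 0"

```text
time: 23.85
ee_pos: [0.4714, -0.1043, 0.0615]
eef_rot: [0.683, 0.731, -0.0, 0.0]
ft_force: [-0.5, 1.2, 0.6]
width: 0.018
```

Emit:
move_arm --pt "0 0 0 0" --pt "0 0 0 0" --pt "0 0 0 0" --pt "0 0 0 0" --pt "0 0 0 0" --pt "0 0 0 0" --pt "0 0 -0.02 0" --pt "0 0 -0.05 0" --pt "0 0 -0.09 0" --pt "0 0 -0.13 0" --pt "0 0 -0.13 0" --pt "0 0 -0.13 0" --claw 0.3

```text
time: 25.05
ee_pos: [0.4718, -0.1045, 0.1919]
eef_rot: [0.683, 0.731, 0.0, 0.001]
ft_force: [-0.2, 0.0, -0.2]
width: 0.0565
```

```bash
python3 - <<'E'
from h import *; to([.5458,.2725,.19])
from bench import imaging
im,d=imaging.camera("side"); cv2.imwrite("pics/s9.png",cv2.resize(im[60:240,200:400,::-1],None,fx=3,fy=3))
E
```

```text
shift [0.3712 0.0994 0.0016] roll -0.0 h 0.068 pos [ 0.4718 -0.1045  0.1919] t 25.05 w 0.0565 j [ 0.93  0.08 -0.83  1.79  0.06  1.3   0.15] F [-0.2  0.  -0.2]
```

View pics/s9.png

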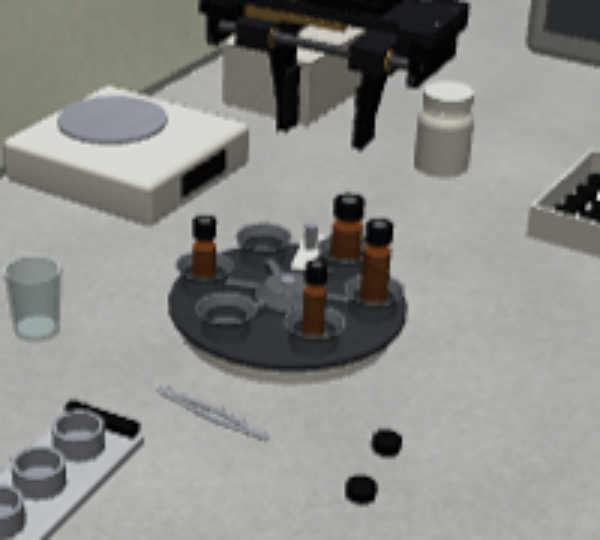

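Slim stands in cup 3 at (315,305). Next is short.

Emit:
move_arm --pt "0.02 0.005 0 0" --pt "0.06 0.016 0 0" --pt "0.105 0.028 0 0" --pt "0.15 0.04 0 0" --pt "0.195 0.052 0 0" --pt "0.24 0.064 0 0" --pt "0.285 0.076 0 0" --pt "0.32 0.086 0 0" --pt "0.348 0.093 0 0" --pt "0.365 0.098 0 0" --pt "0.371 0.0995 0 0" --pt "0.371 0.0995 0 0" --pt "0.371 0.0995 0 0" --pt "0.371 0.0995 0 0" --pt "0.371 0.0995 0 0"

```text
time: 26.6
ee_pos: [0.5458, 0.2714, 0.1915]
eef_rot: [0.683, 0.73, -0.0, 0.0]
ft_force: [-1.4, 0.0, 0.9]
width: 0.0565
```

```bash
python3 - <<'E'
from h import *; to([.5458,.2725,.046])
E
```

```text
shift [1.200e-03 1.000e-04 1.455e-01] roll -0.002 h 0.066 pos [0.5458 0.2714 0.1915] t 26.6 w 0.0565 j [ 0.19  0.46 -0.98  1.47  0.39  1.41 -0.73] F [-1.4  0.   0.9]
```

Emit:
move_arm --pt "0 0 0.03 0" --pt "0 0 0.06 0" --pt "0 0 0.09 0" --pt "0 0 0.12 0" --pt "0 0 0.138 0" --pt "0 0 0.1455 0" --pt "0 0 0.1455 0" --pt "0 0 0.1455 0" --pt "0 0 0.1455 0"

```text
time: 27.5
ee_pos: [0.5462, 0.2731, 0.0474]
eef_rot: [0.683, 0.731, 0.001, 0.0]
ft_force: [0.3, -0.2, 0.0]
width: 0.0565
```

Emit:
move_arm --pt "0 0 0 0" --pt "0 0 0 0" --pt "0 0 0 0" --pt "0 0 0 0" --pt "0 0 0 0" --pt "0 0 0 0" --pt "0 0 0 0" --pt "0 0 0 0" --pt "0 0 0 0" --pt "0 0 0 0" --pt "0 0 0 0" --claw -1

```text
time: 28.6
ee_pos: [0.5472, 0.2734, 0.0477]
eef_rot: [0.683, 0.731, 0.002, 0.001]
ft_force: [1.6, -0.1, 9.6]
width: 0.001
```

```bash
python3 - <<'E'
from h import *; to([.5456,-.0796,.17])
from bench import imaging
im,d=imaging.camera("side"); cv2.imwrite("pics/s10.png",cv2.resize(im[120:300,100:340,::-1],None,fx=3,fy=3))
E
```

```text
shift [-0.3519 -0.025  -0.1229] roll -0.0 h 0.068 pos [0.5472 0.2734 0.0477] t 28.6 w 0.001 j [ 0.15  0.59 -0.91  1.63  0.5   1.17 -0.81] F [ 1.6 -0.1  9.6]
```

View pics/s10.png

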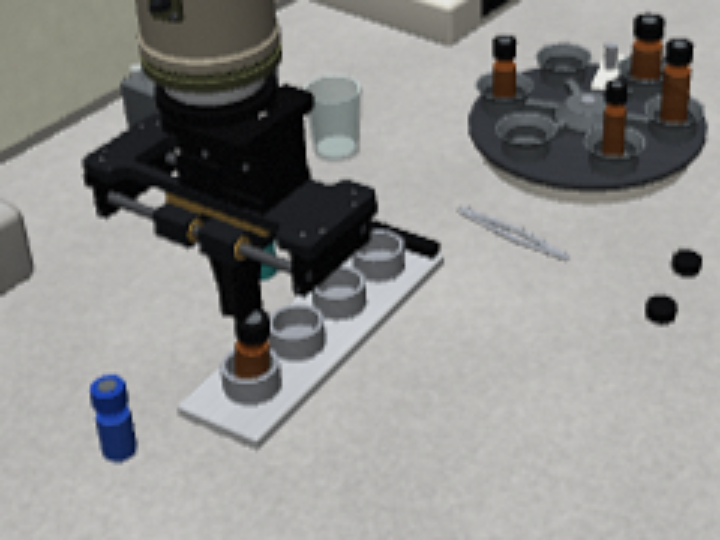

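The grip closed to 1 mm with about 10 N upward force, so the short vial was missed or slipped out. I'll look before moving anything.

```bash
python3 - <<'E'
from h import *; to([.5458,.2725,.046])
from bench import imaging
ims=[]
for n in("top","wrist","side"):
    c=imaging.get_calibration(n); im,d=imaging.camera(n); np.savez(f"x_{n}.npz",im=im,d=d,**c)
    p=proj([.546,.2725,.06],c); print(n,p); u,v=np.clip(np.round(p).astype(int),45,[466,338]); 
    a=im[v-45:v+45,u-45:u+45,::-1]; ims.append(cv2.resize(a,(400,400),interpolation=cv2.INTER_CUBIC))
cv2.imwrite("pics/x1.png",np.hstack(ims[:1]+ims[2:]))
im=np.load("x_wrist.npz")["im"]; cv2.imwrite("pics/x2.png",cv2.resize(im[:,:,::-1],None,fx=1.5,fy=1.5))
E
```

```text
shift [-0.0008 -0.0014  0.0017] roll -0.0 h 0.068 pos [0.5472 0.2734 0.0477] t 28.65 w 0.0006 j [ 0.15  0.59 -0.91  1.63  0.5   1.17 -0.81] F [1.8 0.2 9.6]
top [154.0203672 195.8238091]
wrist [242.58574031 222.43402133]
side [181.80843301 229.55152299]
```

View pics/x1.png

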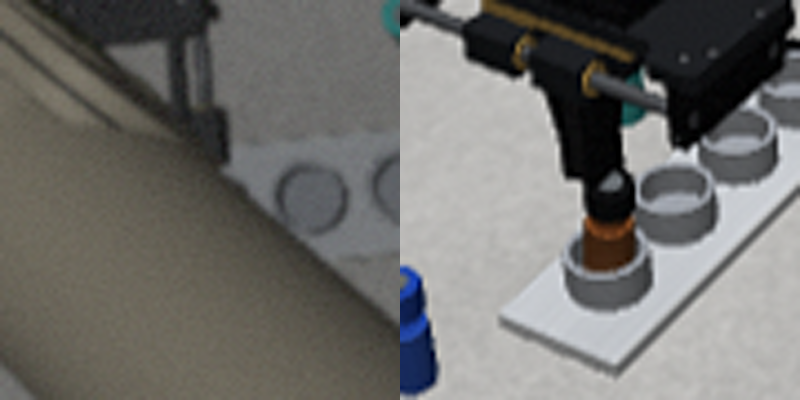

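View pics/x2.png

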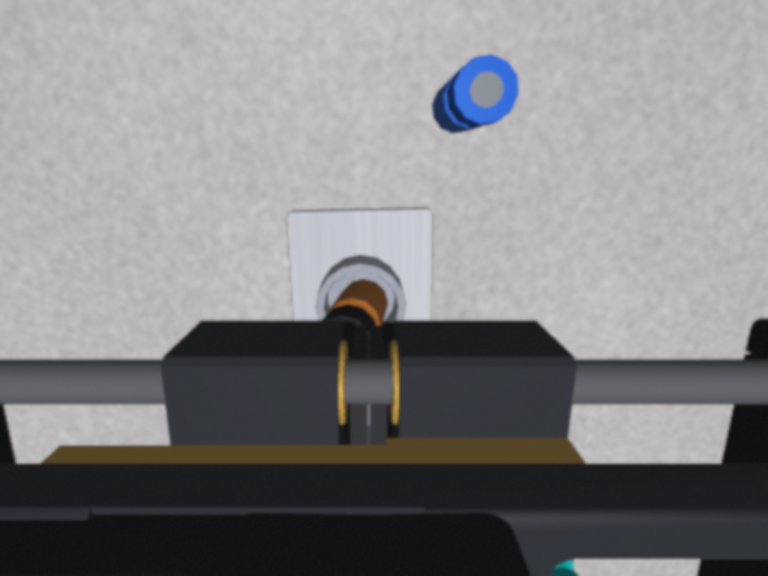

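```bash
python3 - <<'E'
from h import *
for n in("side","wrist"):
    f=np.load(f"x_{n}.npz"); im,d=f["im"].astype(int),f["d"]; c={k:f[k] for k in("camera_matrix","R","t")}
    P=pts(im,d,c)
    near=(np.hypot(P[...,0]-.546,P[...,1]-.2725)<.05)&(P[...,2]>.02)&(P[...,2]<.11)
    amb=near&(im[...,0]>im[...,2]*1.5)&(im[...,0]>40); dark=near&(im.max(-1)<70)&~amb
    for nm,m in(("amber",amb),("dark",dark)):
        q=P[m]; 
        if len(q): print(n,nm,len(q),"min",q.min(0).round(3),"max",q.max(0).round(3),"mean",q.mean(0).round(3))
        for lo in np.arange(.02,.11,.006):
            k=q[(q[:,2]>=lo)&(q[:,2]<lo+.006)]
            if len(k)>3: print("  z",lo.round(3),len(k),"x",np.percentile(k[:,0],[3,50,97]).round(3),"y",np.percentile(k[:,1],[3,50,97]).round(3))
f=np.load("x_side.npz"); cv2.imwrite("pics/x3.png",cv2.resize(f["im"][170:265,140:230,::-1],None,fx=6,fy=6,interpolation=cv2.INTER_CUBIC))
E
```

```text
side amber 126 min [0.527 0.266 0.027] max [0.552 0.288 0.063] mean [0.536 0.281 0.044]
  z 0.026 14 x [0.531 0.537 0.551] y [0.268 0.283 0.287]
  z 0.032 24 x [0.53  0.534 0.55 ] y [0.269 0.283 0.288]
  z 0.038 26 x [0.529 0.534 0.549] y [0.272 0.283 0.286]
  z 0.044 26 x [0.528 0.533 0.542] y [0.268 0.282 0.287]
  z 0.05 30 x [0.53  0.534 0.548] y [0.268 0.281 0.286]
side dark 257 min [0.521 0.263 0.02 ] max [0.56  0.289 0.11 ] mean [0.538 0.279 0.083]
  z 0.02 4 x [0.522 0.524 0.556] y [0.269 0.271 0.281]
  z 0.026 7 x [0.521 0.525 0.559] y [0.268 0.275 0.284]
  z 0.056 7 x [0.527 0.528 0.53 ] y [0.27  0.277 0.282]
  z 0.062 22 x [0.525 0.53  0.54 ] y [0.269 0.283 0.287]
  z 0.068 27 x [0.524 0.53  0.545] y [0.267 0.281 0.287]
  z 0.074 34 x [0.526 0.533 0.541] y [0.264 0.281 0.287]
  z 0.08 35 x [0.536 0.538 0.553] y [0.267 0.283 0.286]
  z 0.086 29 x [0.536 0.539 0.551] y [0.264 0.282 0.287]
  z 0.092 32 x [0.536 0.538 0.551] y [0.264 0.283 0.287]
  z 0.098 31 x [0.535 0.54  0.552] y [0.269 0.284 0.288]
  z 0.104 29 x [0.534 0.537 0.552] y [0.264 0.283 0.287]
wrist amber 597 min
[... 542 characters left out ...]
55  0.551 0.552] y [0.283 0.283 0.283]
  z 0.092 5 x [0.539 0.554 0.555] y [0.283 0.284 0.285]
  z 0.104 10 x [0.541 0.553 0.553] y [0.283 0.284 0.285]
wrist dark 994 min [0.53  0.265 0.022] max [0.56  0.285 0.108] mean [0.545 0.283 0.087]
  z 0.062 72 x [0.531 0.541 0.548] y [0.28  0.284 0.285]
  z 0.068 103 x [0.532 0.54  0.548] y [0.281 0.284 0.285]
  z 0.074 140 x [0.532 0.541 0.554] y [0.282 0.284 0.285]
  z 0.08 141 x [0.539 0.547 0.555] y [0.282 0.283 0.285]
  z 0.086 148 x [0.539 0.547 0.555] y [0.282 0.283 0.285]
  z 0.092 136 x [0.539 0.547 0.554] y [0.282 0.283 0.285]
  z 0.098 167 x [0.541 0.547 0.553] y [0.281 0.283 0.284]
  z 0.104 81 x [0.541 0.546 0.553] y [0.282 0.283 0.284]
```

View pics/x3.png

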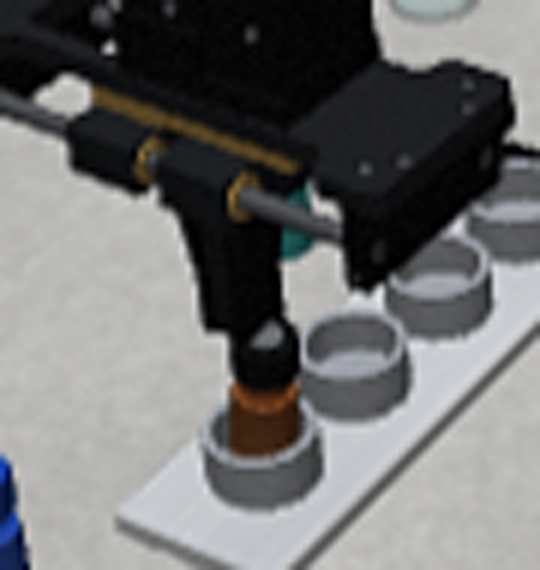

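```bash
python3 - <<'E'
from h import *
f=np.load("x_side.npz"); c={k:f[k] for k in("camera_matrix","R","t")}; im,d=f["im"],f["d"]
P=pts(im,d,c)
def q(X): return ((proj(X,c)-[140,170])*6).round()
print("tcp",q([.5472,.2734,.0477]),"grasp",q([.5472,.2734,.0667]),"z.08",q([.5472,.2734,.08]))
for dx in(-.008,.008):
  for dy in(-.0095,.0095): print(dx,dy,q([.5472+dx,.2734+dy,.0477]))
for v in range(215,240,2):
    print(v,[tuple((P[v,u]*1000).round().astype(int)) for u in range(172,194,3)])
E
```

```text
tcp [250. 385.] grasp [245. 342.] z.08 [241. 312.]
-0.008 -0.0095 [285. 379.]
-0.008 0.0095 [248. 407.]
0.008 -0.0095 [252. 362.]
0.008 0.0095 [215. 390.]
215 [(np.int64(556), np.int64(285), np.int64(102)), (np.int64(547), np.int64(286), np.int64(107)), (np.int64(538), np.int64(285), np.int64(110)), (np.int64(532), np.int64(283), np.int64(111)), (np.int64(539), np.int64(268), np.int64(99)), (np.int64(628), np.int64(174), np.int64(1)), (np.int64(623), np.int64(169), np.int64(0)), (np.int64(617), np.int64(165), np.int64(-1))]
217 [(np.int64(652), np.int64(200), np.int64(0)), (np.int64(549), np.int64(284), np.int64(99)), (np.int64(540), np.int64(284), np.int64(104)), (np.int64(535), np.int64(281), np.int64(104)), (np.int64(539), np.int64(268), np.int64(93)), (np.int64(622), np.int64(181), np.int64(1)), (np.int64(619), np.int64(174), np.int64(-1)), (np.int64(614), np.int64(168), np.int64(-3))]
219 [(np.int64(649), np.int64(204), np.int64(-2)), (np.int64(548), np.int64(286), np.int64(96)), (np.int64(542), np.int64(283), np.int64(96)), (np.int64(535), np.int64(281), np.int64(99)), (np.int6
[... 3197 characters left out ...]
(-3)), (np.int64(595), np.int64(250), np.int64(0)), (np.int64(547), np.int64(285), np.int64(48)), (np.int64(536), np.int64(286), np.int64(54)), (np.int64(534), np.int64(280), np.int64(51)), (np.int64(529), np.int64(277), np.int64(51)), (np.int64(538), np.int64(259), np.int64(34)), (np.int64(545), np.int64(243), np.int64(20))]
239 [(np.int64(597), np.int64(258), np.int64(-1)), (np.int64(560), np.int64(282), np.int64(34)), (np.int64(549), np.int64(283), np.int64(40)), (np.int64(537), np.int64(286), np.int64(48)), (np.int64(530), np.int64(284), np.int64(50)), (np.int64(528), np.int64(277), np.int64(46)), (np.int64(538), np.int64(259), np.int64(29)), (np.int64(547), np.int64(242), np.int64(13))]
```

The fingertips' visible lower edge is at z ≈ 0.078, about 30 mm above the reported TCP. The earlier pictures agree: all three vials were held only by their caps. So the closed fingers are resting on the short vial's cap top. I'll raise straight up, then measure the real tip height.

Emit:
move_arm --pt "0 0 -0.003 0" --pt "0 0 -0.008 0" --pt "0 0 -0.02 0" --pt "0 0 -0.04 0" --pt "0 0 -0.07 0" --pt "0 0 -0.09 0" --pt "0 0 -0.09 0" --pt "0 0 -0.09 0" --pt "0 0 -0.09 0" --pt "0 0 -0.09 0"

```text
time: 29.8
ee_pos: [0.545, 0.2722, 0.135]
eef_rot: [0.683, 0.731, -0.001, -0.0]
ft_force: [0.5, 1.0, 0.0]
width: 0.0009
```

Emit:
move_arm --pt "0 0 0 0" --pt "0 0 0 0" --pt "0 0 0 0" --pt "0 0 0 0" --pt "0 0 0 0" --pt "0 0 0 0" --claw 0.3

```text
time: 30.4
ee_pos: [0.5455, 0.2726, 0.1359]
eef_rot: [0.683, 0.731, -0.0, 0.0]
ft_force: [-0.3, 0.5, -0.1]
width: 0.0402
```

```bash
python3 - <<'E'
from h import *; to([.5458,.2725,.046])
from bench import imaging
for n in("side","wrist"):
    c=imaging.get_calibration(n); im,d=imaging.camera(n); np.savez(f"y_{n}.npz",im=im,d=d,**c)
    cv2.imwrite(f"pics/y_{n}.png",cv2.resize(im[:,:,::-1],None,fx=1.5,fy=1.5) if n=="wrist" else cv2.resize(im[110:270,100:260,::-1],None,fx=3.7,fy=3.7))
f=np.load("y_side.npz"); c={k:f[k] for k in("camera_matrix","R","t")}
s_=__import__("bench").read_state()["ee_pos"]
for dz in (0,.019,.03): print(dz,[((proj(s_+np.array([dx,0,dz]),c)-[100,110])*3.7).round() for dx in(-.028,.028)])
E
```

```text
shift [-0.0001  0.0003  0.0899] roll -0.0 h 0.068 pos [0.5455 0.2726 0.1359] t 30.4 w 0.0402 j [ 0.18  0.51 -0.96  1.54  0.42  1.32 -0.76] F [-0.3  0.5 -0.1]
0 [array([329., 352.]), array([253., 317.])]
0.019 [array([325., 323.]), array([249., 289.])]
0.03 [array([324., 306.]), array([247., 272.])]
```

View pics/y_side.png

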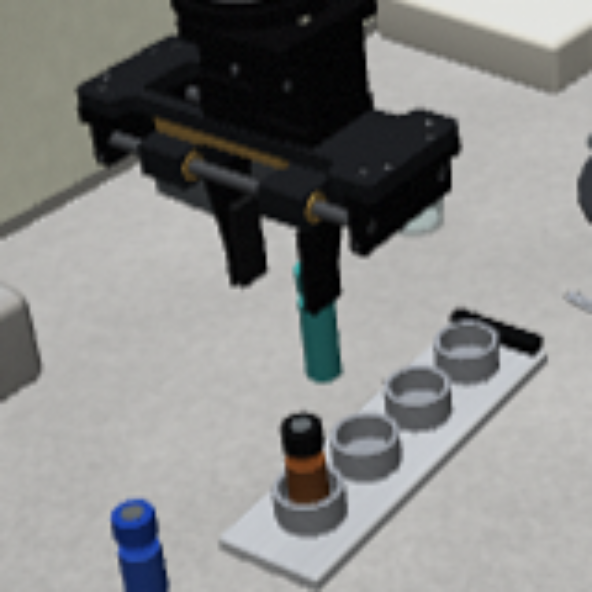

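View pics/y_wrist.png

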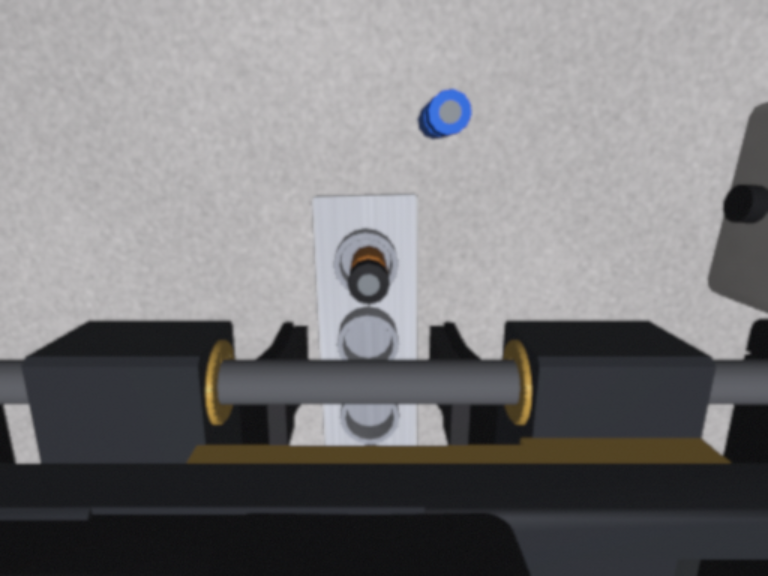

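The short vial is standing upright in its well again (crop (303,440)). The fingertips at (322,308) and (247,283) sit about 27 mm above the reported TCP, so the reported TCP lies lower than the real finger ends. I'll locate the cap again from the wrist view.

```bash
python3 - <<'E'
from h import *
f=np.load("y_wrist.npz"); c={k:f[k] for k in("camera_matrix","R","t")}
P=pts(f["im"],f["d"],c); z=P[...,2]
m=(abs(P[...,0]-.546)<.03)&(abs(P[...,1]-.2725)<.025)&(z>.070)&(z<.085)
q=P[m]; print("cap",len(q),q[:,:2].min(0),q[:,:2].max(0),np.median(q[:,2]), ray(369/1.5,285/1.5,.076,c))
f=np.load("y_side.npz"); c={k:f[k] for k in("camera_matrix","R","t")}
P=pts(f["im"],f["d"],c); im=f["im"].astype(int)
m=(abs(P[...,0]-.5455)<.045)&(abs(P[...,1]-.2726)<.02)&(P[...,2]>.1)&(P[...,2]<.2)&(im.max(-1)<70)
for lo in np.arange(.13,.19,.005):
    k=P[m&(P[...,2]>=lo)&(P[...,2]<lo+.005)]
    if len(k): print(lo.round(3),len(k),k[:,0].min().round(3),k[:,0].max().round(3))
E
```

```text
cap 618 [0.53466107 0.26182564] [0.55745612 0.28510189] 0.07549870226918909 [0.54652067 0.27295681 0.076     ]
0.165 24 0.513 0.573
0.17 45 0.514 0.572
0.175 46 0.513 0.57
0.18 45 0.514 0.573
0.185 42 0.514 0.572
```

The fingers end at z 0.164 while the TCP reads 0.136, so tip = reported TCP + 28 mm. The short vial is upright at (0.546, 0.2735) with its cap top at 0.0755. I'll descend to a reported 0.030, which puts the tips at 42 mm above the vial bottom, below the cap.

Emit:
move_arm --pt "0.0005 0 0.025 0" --pt "0.0005 0 0.05 0" --pt "0.0005 0 0.07 0" --pt "0.0005 0 0.088 0" --pt "0.0005 0 0.099 0" --pt "0.0005 0 0.106 0" --pt "0.0005 0 0.106 0" --pt "0.0005 0 0.106 0" --pt "0.0005 0 0.106 0"

```text
time: 31.4
ee_pos: [0.5459, 0.2734, 0.0308]
eef_rot: [0.683, 0.731, 0.001, 0.0]
ft_force: [0.4, 0.6, -0.7]
width: 0.0569
```

Emit:
move_arm --pt "0 0 0 0" --pt "0 0 0 0" --pt "0 0 0 0" --pt "0 0 0 0" --pt "0 0 0 0" --pt "0 0 0 0" --pt "0 0 0 0" --pt "0 0 0 0" --pt "0 0 0 0" --pt "0 0 0 0" --pt "0 0 0 0" --claw -1

```text
time: 32.5
ee_pos: [0.5454, 0.2731, 0.0299]
eef_rot: [0.683, 0.731, -0.0, 0.0]
ft_force: [-0.2, -0.1, 0.2]
width: 0.0233
```

```bash
python3 - <<'E'
from h import *; to([.5456,-.0796,.17])
from bench import imaging
im,d=imaging.camera("side"); cv2.imwrite("pics/s11.png",cv2.resize(im[120:300,100:340,::-1],None,fx=3,fy=3))
E
```

```text
shift [-0.3519 -0.0238 -0.14  ] roll -0.0 h 0.068 pos [0.5454 0.2731 0.0299] t 32.5 w 0.0233 j [ 0.14  0.61 -0.9   1.64  0.51  1.14 -0.82] F [-0.2 -0.1  0.2]
```

View pics/s11.png

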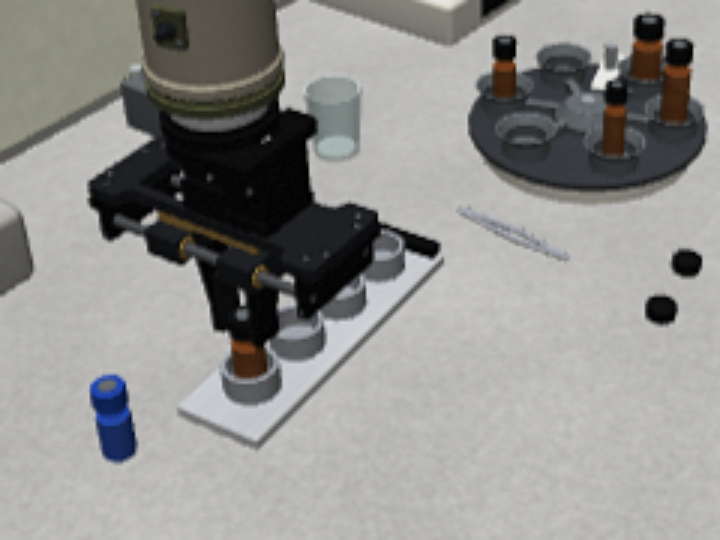

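Gripped at 23.3 mm. Carrying to cup 4.

Emit:
move_arm --pt "0 0 -0.01 0" --pt "0 0 -0.025 0" --pt "0 0 -0.045 0" --pt "0 0 -0.07 0" --pt "-0.01 -0.001 -0.1 0" --pt "-0.03 -0.002 -0.125 0" --pt "-0.06 -0.004 -0.135 0" --pt "-0.095 -0.006 -0.135 0" --pt "-0.13 -0.009 -0.135 0" --pt "-0.165 -0.011 -0.135 0" --pt "-0.2 -0.014 -0.135 0" --pt "-0.235 -0.016 -0.135 0" --pt "-0.27 -0.018 -0.135 0" --pt "-0.3 -0.02 -0.135 0" --pt "-0.325 -0.022 -0.135 0" --pt "-0.342 -0.023 -0.135 0" --pt "-0.35 -0.024 -0.135 0" --pt "-0.352 -0.024 -0.135 0" --pt "-0.352 -0.024 -0.135 0" --pt "-0.352 -0.024 -0.135 0"

```text
time: 34.55
ee_pos: [0.5455, -0.0784, 0.1653]
eef_rot: [0.682, 0.731, 0.0, 0.0]
ft_force: [-0.8, -0.1, 0.2]
width: 0.0233
```

```bash
python3 - <<'E'
from h import *; to([.5456,-.0796,.0455])
from bench import imaging
im,d=imaging.camera("side"); cv2.imwrite("pics/s12.png",cv2.resize(im[60:240,200:400,::-1],None,fx=3,fy=3))
E
```

```text
shift [-0.0013 -0.      0.1198] roll 0.002 h 0.07 pos [ 0.5455 -0.0784  0.1653] t 34.55 w 0.0233 j [ 0.84  0.31 -0.93  1.66  0.26  1.3  -0.06] F [-0.8 -0.1  0.2]
```

View pics/s12.png

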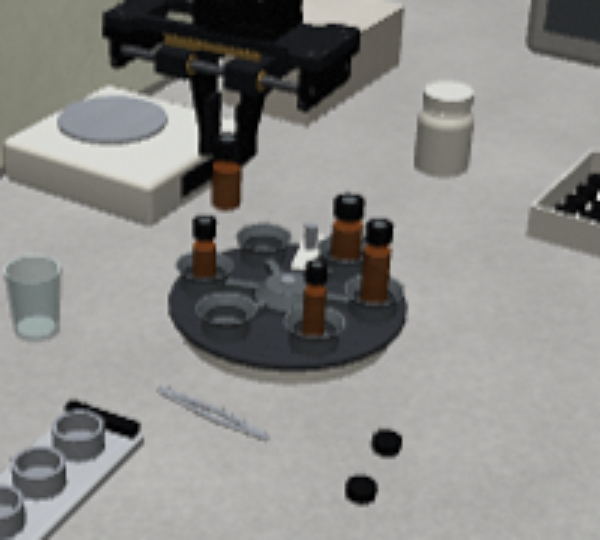

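The short vial hangs above cup 4 (crop (227,312)). Lowering.

Emit:
move_arm --pt "-0.0005 0 0.02 0" --pt "-0.0005 0 0.04 0" --pt "-0.0005 0 0.06 0" --pt "-0.0005 0 0.08 0" --pt "-0.0005 0 0.095 0" --pt "-0.0005 0 0.106 0" --pt "-0.0005 0 0.114 0" --pt "-0.0005 0 0.118 0" --pt "-0.0005 0 0.119 0" --pt "-0.0005 0 0.119 0" --pt "-0.0005 0 0.119 0" --pt "-0.0005 0 0.119 0"

```text
time: 35.8
ee_pos: [0.5457, -0.0803, 0.0464]
eef_rot: [0.683, 0.731, 0.0, 0.0]
ft_force: [0.0, -0.1, 0.3]
width: 0.0233
```

```bash
python3 -c "
from h import *; to([.5456,-.0796,.0452])"
```

```text
shift [ 0.0008 -0.0001  0.0012] roll -0.0 h 0.068 pos [ 0.5457 -0.0803  0.0464] t 35.8 w 0.0233 j [ 0.78  0.44 -0.87  1.79  0.38  1.09 -0.15] F [ 0.  -0.1  0.3]
```

Emit:
move_arm --pt "0 0 0.0005 0" --pt "0 0 0.0005 0" --pt "0 0 0.0005 0"

```text
time: 36.1
ee_pos: [0.5454, -0.0803, 0.0455]
eef_rot: [0.683, 0.731, -0.0, 0.0]
ft_force: [-0.3, 0.2, 0.1]
width: 0.0234
```

Emit:
move_arm --pt "0 0 0 0" --pt "0 0 0 0" --pt "0 0 0 0" --pt "0 0 0 0" --pt "0 0 0 0" --pt "0 0 0 0" --pt "0 0 -0.02 0" --pt "0 0 -0.05 0" --pt "0 0 -0.09 0" --pt "0 0 -0.13 0" --pt "0 0 -0.17 0" --pt "0.05 0 -0.17 0" --pt "0.1 0 -0.17 0" --pt "0.15 0 -0.17 0" --pt "0.2 0 -0.17 0" --pt "0.25 0 -0.17 0" --pt "0.25 0 -0.17 0" --claw 0.3

```text
time: 37.8
ee_pos: [0.5257, 0.1779, 0.2161]
eef_rot: [0.678, 0.735, 0.001, -0.001]
ft_force: [-0.5, -0.6, 0.3]
width: 0.0566
```

```bash
python3 - <<'E'
from h import *; to([.5456,-.0796,.0452])
from bench import imaging
im,d=imaging.camera("side"); a=cv2.resize(im[100:220,230:360,::-1],(433,400))
c=imaging.get_calibration("top"); im,d=imaging.camera("top"); b=cv2.resize(im[150:250,275:384,::-1],(436,400)); cv2.imwrite("pics/fin.png",np.hstack([a,b]))
P=pts(im,d,c); z=P[...,2]; mu=np.array([.5298,-.156]); th=-1.25065
Rm=np.array([[np.cos(th),-np.sin(th)],[np.sin(th),np.cos(th)]])
for i,(nm,h,dia) in enumerate((("wide",.101,28),("tall",.115,24),("slim",.107,19),("short",.091,24))):
    a=np.radians([-30,-90,-150,-210][i]); W=mu+Rm@(.078*np.array([np.cos(a),np.sin(a)]))
    m=(np.hypot(P[...,0]-W[0],P[...,1]-W[1])<.035)&(abs(z-h)<.009)
    vv,uu=np.nonzero(m); p=ray(uu.mean(),vv.mean(),h,c)[:2]
    print(nm,"cup",i+1,"off mm",((p-W)*1000).round(1),"top z",np.median(z[m]).round(4),"exp",h,"diam",(2*np.sqrt(m.sum()/np.pi)*(1.03-h)/422*1000).round(1),dia)
E
```

```text
shift [-0.2588 -0.0007  0.17  ] roll 0.011 h 0.079 pos [0.5257 0.1779 0.2161] t 37.8 w 0.0566 j [ 0.46  0.32 -1.05  1.57  0.28  1.41 -0.53] F [-0.5 -0.6  0.3]
wide cup 1 off mm [-0.7  1.3] top z 0.0998 exp 0.101 diam 26.9 28
tall cup 2 off mm [0.5 0. ] top z 0.114 exp 0.115 diam 23.3 24
slim cup 3 off mm [1.2 1.2] top z 0.1058 exp 0.107 diam 18.0 19
short cup 4 off mm [0.  0.6] top z 0.09 exp 0.091 diam 22.2 24
```

View pics/fin.png

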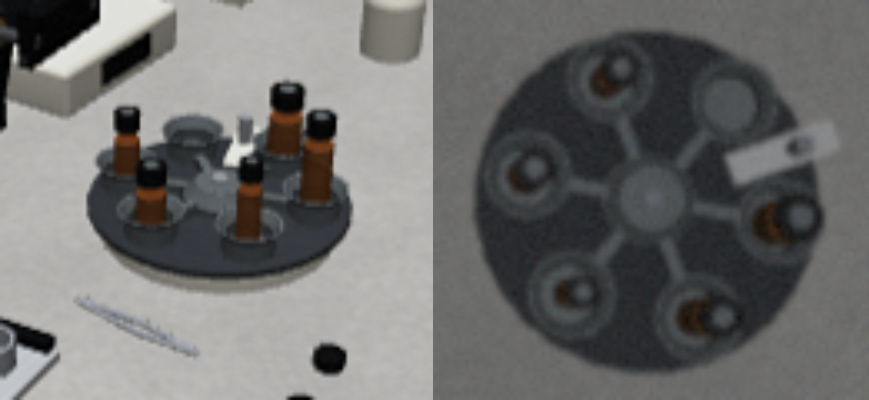

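Side and top views show all four vials upright: clockwise from the pin, wide (285,120), tall (318,155), slim (249,200) and short (150,190). They are within 2 mm of cup centres, with tops within about 1 mm of expected height, and the gripper is clear. Letting the arm settle, then handing in.

Emit:
move_arm --pt "0 0 0 0" --pt "0 0 0 0" --pt "0 0 0 0" --pt "0 0 0 0" --pt "0 0 0 0"

```text
time: 38.4
ee_pos: [0.5286, 0.1687, 0.2155]
eef_rot: [0.683, 0.73, -0.0, 0.0]
ft_force: [0.4, -0.2, 0.1]
width: 0.0564
```

```bash
python3 -c "
from bench import r,read_state
print(read_state()['ft_force']); print(r.close_job())"
```

```text
[ 0.43051223 -0.23067057  0.07033699]
the job is handed in; nothing more can be done
None
```

I moved all four vials from the rack into the carousel in order from the black bar: wide in cup 1, tall in cup 2, slim in cup 3 and short in cup 4. I handed the job in at about 38 s; no verdict is reported.

**Last checks:** In the final side and top views each vial stands upright in its cup. Each is within 2 mm of the cup's centre, and its cap top is within about 1.2 mm of the height it should have on the cup floor. The gripper was clear of everything and the wrist force was near zero. I did not touch the turquoise and blue look-alikes or the vial in cup 5.

**What went wrong or disagreed:**
- **Missed grasp:** the first try at the short vial closed above its cap and pressed on it with about 10 N. The vial leaned only slightly in its well and stood upright again once I lifted away.
- **Cause:** the real fingertips measured about 28 mm above the reported TCP. The first three vials were therefore held only by their caps, but their placing was not affected.
- **Fix:** I went lower on the second try and the grasp held.

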